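# Refit the screens of the twin heating strainer

### The job

Get the twin strainer on the bench ready to go back on the heating circuit: seat one sound screen flat, knob up, in the mouth of each pot, and only then put a screw ring over it and turn it clockwise until it is fully home against its stop. Throw every broken screen (part of the disk is missing) into the black scrap bin. Leave the tape, the wrench and the jug where they are.

Things in the scene. Friction and masses are not known exactly. Their poses are not given: they have to be found in the camera images.
- sound1: Sound strainer screen: full round slotted brass disk with a dark steel knob, 62 mm across, 5 mm thick, 0.12 kg, the knob round and upright in the middle (16 mm across, top 30 mm above the underside). Either sound screen fits either pot. Lies flat on the bench, knob up. Origin: on the knob's axis at the underside, z up.
- sound2: Sound strainer screen: full round slotted brass disk with a dark steel knob, 62 mm across, 5 mm thick, 0.12 kg, the knob round and upright in the middle (16 mm across, top 30 mm above the underside). Either sound screen fits either pot. Lies flat on the bench, knob up. Origin: on the knob's axis at the underside, z up.
- broken1: Broken screen, scrap, may be absent: like a sound one (62 mm, 5 mm thick, same central knob, 16 mm across, top at 30 mm, 0.10 kg), but about a third of the disk is missing beyond a straight edge 10 mm from the knob's axis on its +x side. Lies flat on the bench, knob up. Origin: on the knob's axis at the underside, z up.
- broken2: Broken screen, scrap, may be absent: like a sound one (62 mm, 5 mm thick, same central knob, 16 mm across, top at 30 mm, 0.10 kg), but about a third of the disk is missing beyond a straight edge 10 mm from the knob's axis on its +x side. Lies flat on the bench, knob up. Origin: on the knob's axis at the underside, z up.
- broken3: Broken screen, scrap, may be absent: like a sound one (62 mm, 5 mm thick, same central knob, 16 mm across, top at 30 mm, 0.10 kg), but about a third of the disk is missing beyond a straight edge 10 mm from the knob's axis on its +x side. Lies flat on the bench, knob up. Origin: on the knob's axis at the underside, z up.
- ring1: Aluminium screw ring, 102 mm across, 70 mm tall, 0.30 kg, upright on the bench at any yaw. Skirt 18 mm deep (86 mm inside) with two inner lugs at its lower edge on its +x and -x sides, over it a 5 mm flange with a 54 mm opening, over that a bridge bar. Origin: centre of the underside, z up. Either ring fits either pot.
- ring2: Aluminium screw ring, 102 mm across, 70 mm tall, 0.30 kg, upright on the bench at any yaw. Skirt 18 mm deep (86 mm inside) with two inner lugs at its lower edge on its +x and -x sides, over it a 5 mm flange with a 54 mm opening, over that a bridge bar. Origin: centre of the underside, z up. Either ring fits either pot.
- ring1_bar (a point): Middle of the bridge bar of this ring, the part to grip, 57 mm above the ring's underside; x runs along the bar and over the lugs. The bar is 94 mm long, 18 mm thick and reaches from 45 to 70 mm above the underside; under its middle is free space down to the flange's top at 23 mm (with a seated screen's knob in it, 4 mm short of the bar, once the ring is home).
- ring2_bar (a point): Middle of the bridge bar of this ring, the part to grip, 57 mm above the ring's underside; x runs along the bar and over the lugs. The bar is 94 mm long, 18 mm thick and reaches from 45 to 70 mm above the underside; under its middle is free space down to the flange's top at 23 mm (with a seated screen's knob in it, 4 mm short of the bar, once the ring is home).
- between (a point): Point on the strainer between the pots at rim level. How a ring goes on: bar in line with the ribs (within 18 degrees) it drops over the neck until its origin is 10 mm below the rim; turned clockwise from above it sinks, and is home after 110 degrees at a stop, origin 18 mm below the rim. Turns lightly, stays put. Set down out of line, its lugs ride on the thread (origin 2 to 8 mm down) until turned to an entry.
- strainer: Twin brass strainer, bolted down, cannot move: two upright pots 90 mm tall and 88 mm across (necks 74 mm) side by side on a steel plate 100 x 240 x 10 mm. Origin: middle of the plate's underside on the bench; its +y goes to the left pot (65 mm from the middle), -y to the right pot (65 mm); pipe stubs, 34 mm above the bench, stick out 82 mm towards +x.
- left_mouth (a point): Left (+y) pot: centre of its mouth at rim level, 90 mm above the bench; z up, x and y as the strainer's. Recess for the screen: 66 mm wide, 7 mm deep. The neck outside (74 mm) has a coarse two-start right-hand thread, 84 mm over its ridges. Two cast ribs on the pot at this frame's +x and -x, reaching 58 mm from the axis, mark where the ring's lugs (hence its bar) go in.
- right_mouth (a point): Right (-y) pot: centre of its mouth at rim level, 90 mm above the bench; z up, x and y as the strainer's. Recess for the screen: 66 mm wide, 7 mm deep. The neck outside (74 mm) has a coarse two-start right-hand thread, 84 mm over its ridges. Two cast ribs on the pot at this frame's +x and -x, reaching 58 mm from the axis, mark where the ring's lugs (hence its bar) go in.
- left_seat (a point): Left pot: centre of the ledge the screen rests on, 7 mm below the rim; a seated screen's origin is here and its knob's top 23 mm above the rim.
- right_seat (a point): Right pot: centre of the ledge the screen rests on, 7 mm below the rim; a seated screen's origin is here and its knob's top 23 mm above the rim.
- scrap_bin_in (a point): Centre of the inner floor of the black open scrap bin, 4 mm above the bench; the bin is fixed, 220 mm along its x, 160 mm along its y, 70 mm tall, walls 4 mm.
- tape: Bystander: a grey roll of tape lying flat, 104 mm across, 48 mm tall, beyond the strainer; origin at the centre of its underside.
- wrench: Bystander: a steel wrench 220 mm long lying on the bench beyond the rings; origin under its middle.
- jug: Bystander: a blue jug, 100 x 150 mm and 180 mm tall, at the far left; origin at the centre of its underside.
Mind the look-alikes: they are no part of the job. Leave any pink look-alike of the sound1 alone. What is shaped like the broken3 but purple is not meant.

How it is judged:
On the way, in this order (a step that is already met when the one before it is completed fails the run):
1. a sound screen is seated in each pot ((((horizontal distance between sound1 and left_seat below 0.004 m and z of sound1 in the frame of left_seat between -0.003 and 0.0025 m and angle between sound1's own z axis and vertical below 0.06 rad) and (horizontal distance between sound2 and right_seat below 0.004 m and z of sound2 in the frame of right_seat between -0.003 and 0.0025 m and angle between sound2's own z axis and vertical below 0.06 rad)) or ((horizontal distance between sound2 and left_seat below 0.004 m and z of sound2 in the frame of left_seat between -0.003 and 0.0025 m and angle between sound2's own z axis and vertical below 0.06 rad) and (horizontal distance between sound1 and right_seat below 0.004 m and z of sound1 in the frame of right_seat between -0.003 and 0.0025 m and angle between sound1's own z axis and vertical below 0.06 rad)))), for 0.2 s.
2. a ring is screwed home on each pot ((((horizontal distance between ring1 and left_mouth below 0.004 m and z of ring1 in the frame of left_mouth between -0.021 and -0.0168 m and angle between ring1's own z axis and vertical below 0.06 rad) and (horizontal distance between ring2 and right_mouth below 0.004 m and z of ring2 in the frame of right_mouth between -0.021 and -0.0168 m and angle between ring2's own z axis and vertical below 0.06 rad)) or ((horizontal distance between ring2 and left_mouth below 0.004 m and z of ring2 in the frame of left_mouth between -0.021 and -0.0168 m and angle between ring2's own z axis and vertical below 0.06 rad) and (horizontal distance between ring1 and right_mouth below 0.004 m and z of ring1 in the frame of right_mouth between -0.021 and -0.0168 m and angle between ring1's own z axis and vertical below 0.06 rad)))), for 0.2 s.
At the end, for the whole second after the job is handed in: In each pot a sound screen (4 mm of the seat centre, 3 mm of its height, tilt under 0.06 rad) under a ring screwed home (4 mm of the axis, underside 16.8 mm or more below the rim, tilt under 0.06 rad); every broken screen present inside the scrap bin, under 66 mm above its floor; all at rest ((((horizontal distance between sound1 and left_seat below 0.004 m and z of sound1 in the frame of left_seat between -0.003 and 0.0025 m and angle between sound1's own z axis and vertical below 0.06 rad) and (horizontal distance between sound2 and right_seat below 0.004 m and z of sound2 in the frame of right_seat between -0.003 and 0.0025 m and angle between sound2's own z axis and vertical below 0.06 rad)) or ((horizontal distance between sound2 and left_seat below 0.004 m and z of sound2 in the frame of left_seat between -0.003 and 0.0025 m and angle between sound2's own z axis and vertical below 0.06 rad) and (horizontal distance between sound1 and right_seat below 0.004 m and z of sound1 in the frame of right_seat between -0.003 and 0.0025 m and angle between sound1's own z axis and vertical below 0.06 rad))) and (((horizontal distance between ring1 and left_mouth below 0.004 m and z of ring1 in the frame of left_mouth between -0.021 and -0.0168 m and angle between ring1's own z axis and vertical below 0.06 rad) and (horizontal distance between ring2 and right_mouth below 0.004 m and z of ring2 in the frame of right_mouth between -0.021 and -0.0168 m and angle between ring2's own z axis and vertical below 0.06 rad)) or ((horizontal distance between ring2 and left_mouth below 0.004 m and z of ring2 in the frame of left_mouth between -0.021 and -0.0168 m and angle between ring2's own z axis and vertical below 0.06 rad) and (horizontal distance between ring1 and right_mouth below 0.004 m and z of ring1 in the frame of right_mouth between -0.021 and -0.0168 m and angle between ring1's own z axis and vertical below 0.06 rad))) and x of broken1 in the frame of scrap_bin_in between -0.105 and 0.105 m and y of broken1 in the frame of scrap_bin_in between -0.075 and 0.075 m and z of each of broken1, broken2, broken3 in the frame of scrap_bin_in below 0.066 m and x of broken2 in the frame of scrap_bin_in between -0.105 and 0.105 m and y of broken2 in the frame of scrap_bin_in between -0.075 and 0.075 m and x of broken3 in the frame of scrap_bin_in between -0.105 and 0.105 m and y of broken3 in the frame of scrap_bin_in between -0.075 and 0.075 m and linear speed of each of sound1, sound2, broken1, broken2, broken3, ring1, ring2 below 0.03 m/s); the robot touches nothing.
It fails at once if a ring goes on to the left thread while no sound screen is seated in that pot (((horizontal distance between ring1 and left_mouth below 0.006 m and z of ring1 in the frame of left_mouth between -0.03 and -0.012 m) or (horizontal distance between ring2 and left_mouth below 0.006 m and z of ring2 in the frame of left_mouth between -0.03 and -0.012 m)) and not (distance between any of sound1, sound2 and left_seat below 0.01 m)).
It fails at once if a ring goes on to the right thread while no sound screen is seated in that pot (((horizontal distance between ring1 and right_mouth below 0.006 m and z of ring1 in the frame of right_mouth between -0.03 and -0.012 m) or (horizontal distance between ring2 and right_mouth below 0.006 m and z of ring2 in the frame of right_mouth between -0.03 and -0.012 m)) and not (distance between any of sound1, sound2 and right_seat below 0.01 m)).
It fails at once if the tape, the wrench or the jug is moved by more than 30 mm (distance of any of tape, wrench, jug from where it was at the start of the episode above 0.03 m).
Of broken1, broken2, broken3 only 1 to 3 are there at a start; the rules pass over those that are not, and their reading is None.
At some moment in a run one of sound1, sound2, ring1, ring2 may be knocked a few centimetres aside while the robot is not near it.
It also fails if it takes over 210 s, if anything falls off the work surface, if the arm or the gripper's body presses on something with over 40 N, if the wrist force passes 120 N, or if a joint passes its speed limit or range.

### The arm

A 6-joint arm with a two-finger parallel gripper is mounted at the origin on the work surface. World frame = base frame: x ahead of the robot, y to its left, z up, the work surface at z = 0. Lengths are in m, angles in rad, forces in N, time in s.
With the tool pointing down it reaches from about 0.275 to 0.875 m from the base axis. Payload 12.5 kg.
Tool frame: the origin (TCP) lies midway between the tips of the shut fingers; the grasp point (between the pads) lies 19 mm behind it; z points along the fingers, y is the direction in which the jaws open and shut (so a half turn about z gives the same grasp; the last joint's range is limited). The gripper opens to 85 mm and grips with 20 to 120 N. Pads are 22 mm wide; open, the fingers measure 114 mm over their backs; the gripper's body (76 mm by 85 mm) begins 54 mm behind the grasp point. The pads swing forward as they close: fully open they stand 13 mm farther back than shut.
Start: joints at [-0.085, 0.351, 1.652, -0, 1.139, -0.085], TCP at [0.55, 0, 0.231] pointing down, gripper open.
Joint ranges: [-2.75, 2.75], [-0.79, 2.1], [0.01, 2.65], [-1.57, 4.71], [0.07, 3.14], [-2.87, 2.87]. Speed limits (rad/s): [2.22, 2.22, 2.79, 3.14, 3.14, 3.14].

### API

Orientations are given as a 3x3 rotation matrix whose columns are the frame's x, y, z axes.
In Python, from rig import env, vision gives the robot as it stands.
- The arm moves only by the tool step_arm, never from a script. Its arguments are lists of equal length, an entry for each row: "rotation": the turn, a rotation vector about the tool's x, y, z in degrees, a list of three; "offset": the shift along the tool's x, y, z in cm, a list of three; "claw": the gripper command: -1 is fully open, 1 is shut, values between are in proportion. In form: {"rotation": [[ax, ay, az], ...], "offset": [[x, y, z], ...], "claw": [claw, ...]}. A call has 1 to 12 rows; each row shifts and turns the commanded pose from where the row before left it, along the tool's axes as they then stand; what a row does not reach is not made up. A row lasts 1/8 s, in which the tool goes at most 62.5 mm and 10.7 degrees, less where a joint would pass 70% of its speed; a pose out of reach is approached as far as the arm can. A call is refused whole if a number of a shift passes 6.25 or a number of a turn 10.7, either way. A call with a gripper value outside its range is refused whole. The fingers move at their own pace and stop on an object; "newtons" is the grip in N (left out, the last holds). Time passes only in rows, so rows that do not move let the fingers close. It gives the time, the measured TCP pose, the force and the opening at its end, in the units of the state.
- env.observe(): the state, without advancing time (a new reading comes with each control period).
- vision.grab_frame(name): name is "scene" or "side" or "wrist"; returns the picture (384x512x3 uint8, red, green, blue); there is no depth.
- vision.camera_model(name): a dict with "K" (3x3 intrinsics, pixels), "origin" and "orientation" of the camera in the world. Camera axes: x right, y down, z forward; pixel columns grow to the right and rows downward; lengths in m; the calibration is good to about 2 mm. A picture is of the moment at which its call begins: read the wrist's pose just before it. camera_model takes no time and is no camera call; for the wrist camera it gives the pose at the moment of the call.
- env.finish_job(): hands the job in, once; it reports no verdict.
The state is a dict: "clock": time; "qpos": joint angles; "joint_vel": joint speeds; "joint_efforts": joint torques, N m; "eef_pos": TCP position; "eef_rot": TCP orientation; "ft_force": force on the tool from outside, world axes, zero at the start; "wrist_torque": the same for the moment, N m; "gripper_width": opening from 0.0 (shut) to 1.0 (fully open).
Only numpy, scipy, OpenCV 4.12 (cv2) and the standard library are available. Lean on these libraries where they do the work, as an engineer would, in place of code of your own. Each camera call takes 0.05 s, during which the arm holds its last target. There are 200 camera calls.

## Working session

There is one attempt and no reset: what is moved stays moved. The work goes in short steps, Python scripts to look and compute and a tool call to move; the robot and the scene stay as the last step left them, time stands still between calls to the robot, and variables do not carry over. Pictures are saved under pics/ and viewed, about 12 in all and at most 16, crops included, and the job is handed in when it is done.

Besides the shell and the picture viewer there is one more tool, called after "Request:" as name(argument=value, ...) on one line, values as JSON. step_arm: Moves the arm, as the interface text tells. Its arguments: {"type":"object","properties":{"rotation":{"type":"array"},"offset":{"type":"array"},"claw":{"type":"array"},"newtons":{"type":"number"}},"required":["rotation","offset","claw"]}

```bash
ls; mkdir -p pics; cat > h.py <<'E'
import sys; sys.path.insert(0,'.')
import numpy as np, cv2
from rig import env, vision
def grab(n,f=None):
    m=vision.camera_model(n); im=vision.grab_frame(n)
    if f: cv2.imwrite(f,im[:,:,::-1])
    return im,m
def px2w(m,uv,z):
    K=np.array(m['K']);R=np.array(m['orientation']);o=np.array(m['origin'])
    d=R@np.linalg.inv(K)@np.array([uv[0],uv[1],1.]); return o+d*(z-o[2])/d[2]
def w2px(m,p):
    K=np.array(m['K']);R=np.array(m['orientation']);o=np.array(m['origin'])
    q=K@(R.T@(np.array(p)-o)); return q[:2]/q[2]
E
python3 - <<'E'
from h import *
print(env.observe())
for n in ['scene','side','wrist']:
    im,m=grab(n,f'pics/{n}0.png'); print(n,m)
a=cv2.imread('pics/scene0.png'); cv2.imwrite('pics/scene0b.png',cv2.resize(a,(800,600),interpolation=cv2.INTER_CUBIC))
a=cv2.imread('pics/side0.png'); cv2.imwrite('pics/side0b.png',cv2.resize(a,(800,600),interpolation=cv2.INTER_CUBIC))
E
```

```text
pics
{'clock': 0.0, 'qpos': array([-8.46311824e-02,  3.51211882e-01,  1.65244651e+00, -2.65629549e-05,
        1.13908758e+00, -8.46133323e-02]), 'joint_vel': array([-2.89797388e-03, -9.48563322e-04, -2.86557201e-03,  1.79521968e-03,
        7.86558174e-05, -1.11116872e-03]), 'joint_efforts': array([ 1.33101348e-03, -5.06107914e+01, -2.91406649e+01,  6.01447425e-06,
        4.57781483e-03,  4.96419239e-05]), 'eef_pos': array([5.49661871e-01, 3.06959809e-05, 2.30763238e-01]), 'eef_rot': array([[ 6.76395384e-06,  9.99999337e-01, -1.15122401e-03],
       [ 9.99999997e-01, -6.67940060e-06,  7.34502099e-05],
       [ 7.34424718e-05, -1.15122450e-03, -9.99999335e-01]]), 'ft_force': array([ 0.45050852, -0.18315458,  1.14152316]), 'wrist_torque': array([0.00395166, 0.04522136, 0.00851793]), 'gripper_width': 0.9994565632577653}
scene {'K': array([[369.08315324,   0.        , 252.31227943],
       [  0.        , 369.08315324, 191.89169592],
       [  0.        ,   0.        ,   1.        ]]), 'origin': array([1.1468633 , 0.60055166, 0.72778411]), 'orientation': array([[-0.67591412,  0.46218518
[... 217 characters left out ...]
7697128],
       [  0.        ,   0.        ,   1.        ]]), 'origin': array([ 0.13280603, -0.85544412,  0.96028715]), 'orientation': array([[ 0.90262596, -0.27820446,  0.32843364],
       [-0.43034347, -0.5982225 ,  0.67596918],
       [ 0.00841875, -0.7514866 , -0.65969463]])}
wrist {'K': array([[288.49379603,   0.        , 257.10195855],
       [  0.        , 288.49379603, 189.80539704],
       [  0.        ,   0.        ,   1.        ]]), 'origin': array([0.55055539, 0.07636898, 0.37305044]), 'orientation': array([[ 9.99997234e-01,  5.08691573e-04, -2.29637095e-03],
       [-1.96871102e-04, -9.54803109e-01, -2.97238933e-01],
       [-2.34378507e-03,  2.97238563e-01, -9.54800368e-01]])}
```

View pics/scene0b.png

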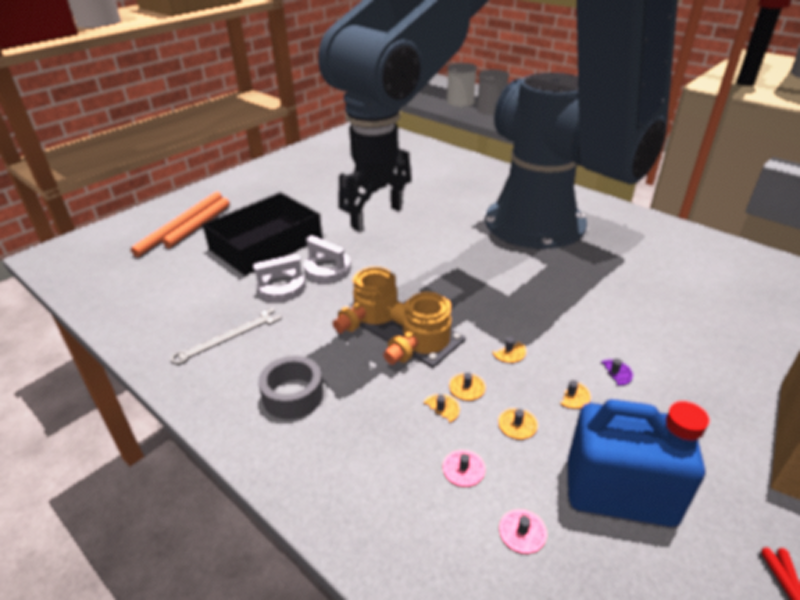

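View pics/side0b.png

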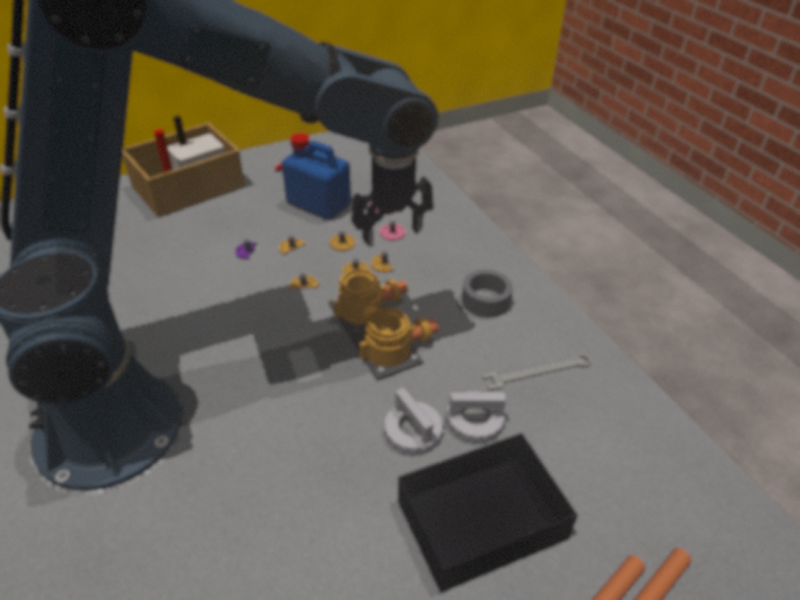

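The scene picture (800x600) shows five brass screens at (509,350), (467,385), (441,405), (518,423) and (574,393). The look-alikes are purple (617,370) and pink (464,467), (523,530). The rings are at (280,275) and (327,258), the bin at (263,233) and the pots at (375,293) and (428,320).

```bash
python3 - <<'E'
from h import *
m=vision.camera_model('scene'); s=512/800
for n,u,v,z in [('a',509,346,.03),('b',467,379,.03),('c',441,401,.03),('d',518,411,.03),('e',573,385,.03),('purp',616,364,.03),('pink',464,461,.03),
 ('potL',429,303,.09),('potR',376,276,.09),('r1',280,270,.057),('r2',327,250,.057),('bin',263,240,.004),('jug',635,510,0),('tape',290,385,.048)]:
    print(n,px2w(m,(u*s,v*s),z).round(3))
m=vision.camera_model('side')
for n,u,v,z in [('a',304,276,.03),('d',342,235,.03),('c',384,256,.03),('b',356,263,.03),('e',291,240,.03),('potL',360,270,.09),('potR',390,320,.09),('r1',478,400,.057),('r2',415,410,.057),('binc0',400,490,.07),('binc1',522,437,.07),('binc2',574,517,.07),('binc3',440,585,.07)]:
    print(n,px2w(m,(u*s,v*s),z).round(3))
E
```

```text
a [0.457 0.225 0.03 ]
b [0.572 0.218 0.03 ]
c [0.639 0.216 0.03 ]
d [0.575 0.32  0.03 ]
e [0.468 0.357 0.03 ]
purp [0.375 0.387 0.03 ]
pink [0.707 0.314 0.03 ]
potL [0.514 0.086 0.09 ]
potR [ 0.516 -0.044  0.09 ]
r1 [ 0.598 -0.241  0.057]
r2 [ 0.483 -0.224  0.057]
bin [ 0.501 -0.439  0.004]
jug [ 0.596  0.528 -0.   ]
tape [0.787 0.021 0.048]
a [0.443 0.21  0.03 ]
d [0.573 0.312 0.03 ]
c [0.628 0.2   0.03 ]
b [0.562 0.203 0.03 ]
e [0.459 0.343 0.03 ]
potL [0.533 0.111 0.09 ]
potR [ 0.525 -0.047  0.09 ]
r1 [ 0.593 -0.26   0.057]
r2 [ 0.484 -0.233  0.057]
binc0 [ 0.39  -0.367  0.07 ]
binc1 [ 0.611 -0.364  0.07 ]
binc2 [ 0.6   -0.515  0.07 ]
binc3 [ 0.375 -0.519  0.07 ]
```

Request:
step_arm(rotation=[[0,0,0],[0,0,0],[0,0,0],[0,0,0],[0,0,0],[0,0,0]], offset=[[4,0,-2],[4,0,-2],[4,0,-2],[4,0,-2],[4,0,0],[0,0,0]], claw=[-1,-1,-1,-1,-1,-1])

```text
clock: 0.9
eef_pos: [0.5496, 0.2021, 0.311]
eef_rot: [[-0.003, 1.0, -0.0], [1.0, 0.003, 0.0], [0.0, -0.0, -1.0]]
ft_force: [0.2, -0.3, -0.7]
gripper_width: 1.003
```

```bash
python3 - <<'E'
from h import *
im,m=grab('wrist','pics/w1.png'); print(env.observe()['eef_pos'],m['origin'],m['orientation'])
cv2.imwrite('pics/w1b.png',cv2.resize(im[:,:,::-1],(800,600),interpolation=cv2.INTER_CUBIC))
E
```

```text
[0.5496644  0.20080909 0.3108504 ] [0.55011951 0.27845469 0.45322416] [[ 9.99995032e-01  3.02606135e-03 -8.82353886e-04]
 [ 2.62721183e-03 -9.54831386e-01 -2.97136537e-01]
 [-1.74165258e-03  2.97132743e-01 -9.54834593e-01]]
```

View pics/w1b.png

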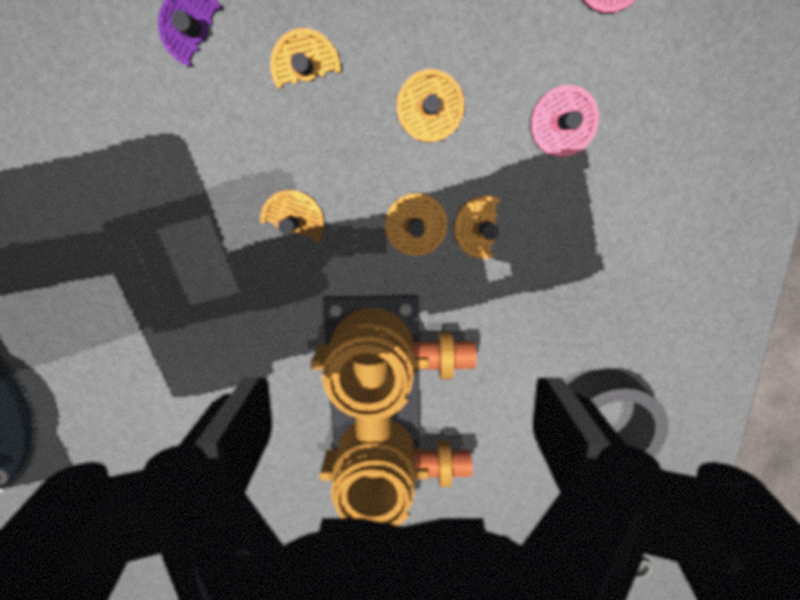

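The wrist view (800x600) shows the sound screens as full disks at (430,104) and (417,224). The broken ones are at (303,60), (291,222) and (487,230). Pink (565,120) and purple (187,25) are look-alikes.

```bash
cat >> h.py <<'E'
def brass(im):
    h=cv2.cvtColor(im,cv2.COLOR_RGB2HSV)
    return ((h[...,0]>10)&(h[...,0]<28)&(h[...,1]>130)&(h[...,2]>40)).astype(np.uint8)
def plane(im,m,cx,cy,w,z,res=2000):
    "orthographic rectification at height z, px = res/m, centred; rows=-y... u=x, v=-y"
    n=int(w*res); P=[]
    src=np.float32([[0,0],[n,0],[n,n],[0,n]])
    for u,v in src: P.append(w2px(m,[cx+(u-n/2)/res,cy-(v-n/2)/res,z]))
    H=cv2.getPerspectiveTransform(src,np.float32(P))
    return cv2.warpPerspective(im,H,(n,n),flags=cv2.INTER_CUBIC|cv2.WARP_INVERSE_MAP)
def circfit(p):
    A=np.c_[2*p,np.ones(len(p))]; s=np.linalg.lstsq(A,(p**2).sum(1),rcond=None)[0]
    return s[0],s[1],np.sqrt(s[2]+s[0]**2+s[1]**2)
E
python3 - <<'E'
from h import *
im=cv2.imread('pics/w1.png')[:,:,::-1].copy(); m=vision.camera_model('wrist')
b=brass(im); n,l,st,c=cv2.connectedComponentsWithStats(b)
for i in range(1,n):
    if st[i,4]<150: continue
    ct=max(cv2.findContours((l==i).astype(np.uint8),0,1)[0],key=len)[:,0,:]
    W=np.array([px2w(m,p,.005)[:2] for p in ct]); hull=cv2.convexHull(W.astype(np.float32))
    print(c[i].round(1),st[i,4],'centroid',px2w(m,c[i],.005)[:2].round(4),'circ',cv2.minEnclosingCircle(W.astype(np.float32)))
for n,u,v,z in [('d',432,104,.03),('b',416,227,.03),('c',488,230,.03),('a',289,225,.03),('e',302,63,.03)]:
    print(n,px2w(m,(u*.64,v*.64),z).round(4))
q=plane(im,m,.51,.02,.3,.09); cv2.imwrite('pics/pots.png',q[:,:,::-1])
E
```

```text
[193.7  35.5] 955 centroid [0.4609 0.3628] circ ((0.46267810463905334, 0.3537478446960449), 0.030581630766391754)
[275.1  67.3] 1342 centroid [0.5752 0.3218] circ ((0.5755269527435303, 0.3211384415626526), 0.030286341905593872)
[188.6 135.6] 736 centroid [0.4442 0.2246] circ ((0.44134312868118286, 0.21781116724014282), 0.031015856191515923)
[265.8 143.1] 1083 centroid [0.563  0.2133] circ ((0.5630159974098206, 0.21238429844379425), 0.03042757511138916)
[303.8 144.1] 727 centroid [0.6219 0.2118] circ ((0.6308421492576599, 0.21049824357032776), 0.03066304326057434)
[237.5 265.9] 6749 centroid [ 0.5151 -0.0039] circ ((0.5246642827987671, -0.017546676099300385), 0.142287939786911)
[285.6 226.8] 280 centroid [0.598 0.072] circ ((0.5962975025177002, 0.07116799801588058), 0.02683516964316368)
[284.5 296.2] 237 centroid [ 0.6004 -0.0672] circ ((0.5995446443557739, -0.06834172457456589), 0.03015751577913761)
d [0.5757 0.3203 0.03  ]
b [0.563  0.2137 0.03  ]
c [0.6306 0.211  0.03  ]
a [0.4439 0.2153 0.03  ]
e [0.4649 0.3522 0.03  ]
```

View pics/pots.png

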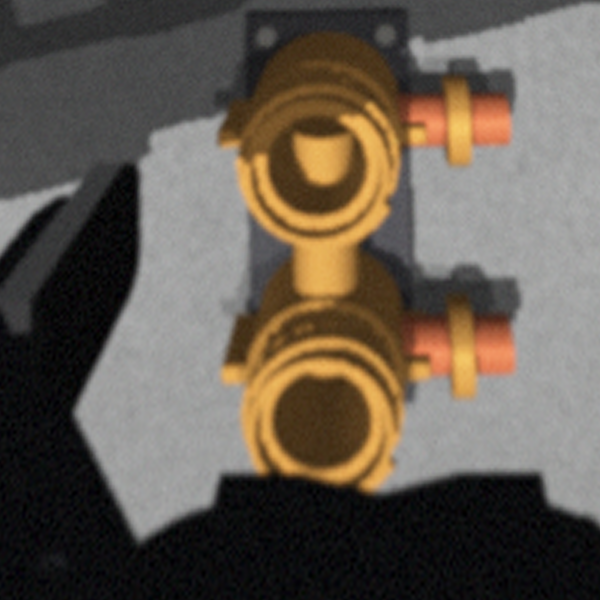

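The rectified view puts the pots at about (0.520, 0.090) and (0.521, -0.039), yaw close to 0. I'll look at both pots from a better place.

Request:
step_arm(rotation=[[0,0,0],[0,0,0],[0,0,0],[0,0,0],[0,0,0],[0,0,0],[0,0,0],[0,0,0]], offset=[[-5,-0.6,0],[-5,-0.6,0],[-5,-0.6,0],[-5,-0.6,0],[-4,-0.6,0],[-4,0,0],[0,0,0],[0,0,0]], claw=[-1,-1,-1,-1,-1,-1,-1,-1])

```text
clock: 1.95
eef_pos: [0.5197, -0.0802, 0.3111]
eef_rot: [[0.001, 1.0, -0.0], [1.0, -0.001, 0.0], [0.0, -0.0, -1.0]]
ft_force: [-0.1, -0.2, -1.2]
gripper_width: 1.0
```

```bash
python3 - <<'E'
from h import *
im,m=grab('wrist','pics/w2.png'); print(env.observe()['eef_pos'])
np.save('w2m.npy',m,allow_pickle=True)
a=plane(im,m,.52,.03,.24,.09,res=2500); cv2.imwrite('pics/pots2.png',a[:,:,::-1])
E
```

```text
[ 0.51977882 -0.07967249  0.3111843 ]
```

View pics/pots2.png

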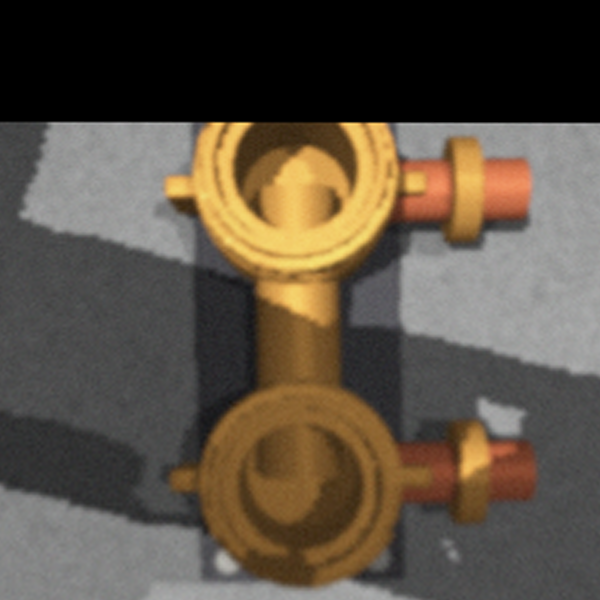

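```bash
cat >> h.py <<'E'
def rings(im,m,cx,cy,z,radii,span=.006,res=4000):
    g=cv2.GaussianBlur(cv2.cvtColor(plane(im,m,cx,cy,.11,z,res),cv2.COLOR_RGB2GRAY).astype(np.float32),(0,0),2)
    th=np.linspace(0,2*np.pi,180,endpoint=False); c=g.shape[0]/2; out={}
    gx=cv2.Sobel(g,cv2.CV_32F,1,0);gy=cv2.Sobel(g,cv2.CV_32F,0,1)
    s=np.arange(-span,span+1e-9,.0005)
    for r in radii:
        best=(0,)
        for dx in s:
            for dy in s:
                u=(c+(dx+r*np.cos(th))*res).astype(np.float32);v=(c-(dy+r*np.sin(th))*res).astype(np.float32)
                a=cv2.remap(gx,u[None],v[None],1)[0]*np.cos(th)-cv2.remap(gy,u[None],v[None],1)[0]*np.sin(th)
                sc=abs(np.median(a))
                if sc>best[0]: best=(sc,cx+dx,cy+dy,np.sign(np.median(a)))
        out[r]=best
    return out
E
python3 - <<'E'
from h import *
im=cv2.imread('pics/w2.png')[:,:,::-1].copy(); m=np.load('w2m.npy',allow_pickle=True).item()
for cy,cx in [(-.04,.521)]:
  for z in (.09,.083):
    for r,b in rings(im,m,cx,cy,z,np.arange(.022,.0401,.001)).items(): print(cy,z,round(r,4),np.round(b,4))
E
```

```text
-0.04 0.09 0.022 [ 7.7903  0.5225 -0.04    1.    ]
-0.04 0.09 0.023 [10.6804  0.523  -0.046   1.    ]
-0.04 0.09 0.024 [18.219   0.5205 -0.0455  1.    ]
-0.04 0.09 0.025 [25.7394  0.5205 -0.0445  1.    ]
-0.04 0.09 0.026 [22.2874  0.5205 -0.044   1.    ]
-0.04 0.09 0.027 [10.4146  0.521  -0.0455  1.    ]
-0.04 0.09 0.028 [ 9.3341  0.524  -0.042   1.    ]
-0.04 0.09 0.029 [13.7257  0.525  -0.043   1.    ]
-0.04 0.09 0.03 [13.3582  0.5245 -0.046   1.    ]
-0.04 0.09 0.031 [12.056  0.52  -0.045 -1.   ]
-0.04 0.09 0.032 [ 5.6918  0.519  -0.0385  1.    ]
-0.04 0.09 0.033 [ 6.8475  0.52   -0.0445  1.    ]
-0.04 0.09 0.034 [ 9.1369  0.515  -0.044  -1.    ]
-0.04 0.09 0.035 [16.5967  0.515  -0.0425 -1.    ]
-0.04 0.09 0.036 [16.5521  0.5155 -0.041  -1.    ]
-0.04 0.09 0.037 [15.6822  0.516  -0.04   -1.    ]
-0.04 0.09 0.038 [10.2119  0.515  -0.045   1.    ]
-0.04 0.09 0.039 [13.7709  0.521  -0.0425 -1.    ]
-0.04 0.09 0.04 [19.4069  0.52   -0.0435 -1.    ]
-0.04 0.083 0.022 [ 7.4419  0.523  -0.0405  1.    ]
-0.04 0.083 0.023 [ 9.1305  0.5225 -0.042   1.    ]
-0.04 0.083 0.024 [13.6518  0.523  -0.0445  1.    ]
-0.04 0.083 0.025 [23.2368  0.52   -0.0455  1.    ]
-0.04 0.083 0.026 [25.5957  0.5205 -0.045   1.    ]
-0.04 0.083 0.027 [16.3108  0.52   -0.045   1.    ]
-0.04 0.083 0.028 [ 6.8023  0.5265 -0.046   1.    ]
-0.04 0.083 0.029 [11.1691  0.5245 -0.0425  1.    ]
-0.04 0.083 0.03 [13.2448  0.525  -0.0445  1.    ]
-0.04 0.083 0.031 [12.1452  0.52   -0.0455 -1.    ]
-0.04 0.083 0.032 [ 7.5644  0.5185 -0.039   1.    ]
-0.04 0.083 0.033 [ 5.8062  0.5165 -0.046  -1.    ]
-0.04 0.083 0.034 [ 7.4046  0.5205 -0.046   1.    ]
-0.04 0.083 0.035 [11.1736  0.515  -0.044  -1.    ]
-0.04 0.083 0.036 [17.0784  0.515  -0.0425 -1.    ]
-0.04 0.083 0.037 [16.7519  0.5155 -0.0415 -1.    ]
-0.04 0.083 0.038 [13.2337  0.516  -0.0405 -1.    ]
-0.04 0.083 0.039 [ 9.8136  0.5185 -0.042  -1.    ]
-0.04 0.083 0.04 [14.847   0.5195 -0.043  -1.    ]
```

```bash
cat >> h.py <<'E'
def hole(im,m,cx,cy):
    return [ (round(r,4),np.round(b,4).tolist()) for r,b in rings(im,m,cx,cy,.083,[.025,.0255,.026,.0265]).items()]
E
python3 - <<'E'
from h import *
m2=np.load('w2m.npy',allow_pickle=True).item()
im=cv2.imread('pics/w2.png')[:,:,::-1].copy()
print('w2 R',hole(im,m2,.5205,-.044)); print('w2 L',hole(im,m2,.5205,.086))
# w1 model = same orientation, given origin
m1=dict(K=m2['K'],origin=np.array([0.55011951,0.27845469,0.45322416]),orientation=np.array([[ 9.99995032e-01,3.02606135e-03,-8.82353886e-04],[2.62721183e-03,-9.54831386e-01,-2.97136537e-01],[-1.74165258e-03,2.97132743e-01,-9.54834593e-01]]))
im=cv2.imread('pics/w1.png')[:,:,::-1].copy()
print('w1 R',hole(im,m1,.5205,-.044)); print('w1 L',hole(im,m1,.5205,.086))
E
```

```text
w2 R [(0.025, [23.2368, 0.52, -0.0455, 1.0]), (0.0255, [25.3597, 0.52, -0.045, 1.0]), (0.026, [25.5957, 0.5205, -0.045, 1.0]), (0.0265, [22.1354, 0.5205, -0.0445, 1.0])]
w2 L [(0.025, [75.8472, 0.518, 0.084, 1.0]), (0.0255, [77.1515, 0.518, 0.0845, 1.0]), (0.026, [69.8998, 0.518, 0.085, 1.0]), (0.0265, [49.0259, 0.518, 0.085, 1.0])]
w1 R [(0.025, [56.0785, 0.5205, -0.0445, 1.0]), (0.0255, [54.5273, 0.52, -0.045, 1.0]), (0.026, [48.8449, 0.52, -0.0455, 1.0]), (0.0265, [40.0327, 0.52, -0.045, 1.0])]
w1 L [(0.025, [61.3084, 0.518, 0.085, 1.0]), (0.0255, [61.1151, 0.518, 0.085, 1.0]), (0.026, [57.0498, 0.5175, 0.086, 1.0]), (0.0265, [49.974, 0.517, 0.086, 1.0])]
```

Request:
step_arm(rotation=[[0,0,0],[0,0,0],[0,0,0],[0,0,0],[0,0,0]], offset=[[4,0,0],[4,0,0],[4,0,0],[0,0,0],[0,0,0]], claw=[-1,-1,-1,-1,-1])

```text
clock: 2.62
eef_pos: [0.5199, 0.0402, 0.3113]
eef_rot: [[-0.001, 1.0, -0.0], [1.0, 0.001, -0.0], [-0.0, -0.0, -1.0]]
ft_force: [1.0, -0.8, 0.5]
gripper_width: 1.003
```

```bash
python3 - <<'E'
from h import *
im,m=grab('wrist','pics/w3.png')
print('w3 L',hole(im,m,.5205,.086)); print('w3 R',hole(im,m,.5205,-.044))
E
```

```text
w3 L [(0.025, [23.3054, 0.519, 0.0845, 1.0]), (0.0255, [26.6579, 0.518, 0.0845, 1.0]), (0.026, [26.1492, 0.518, 0.085, 1.0]), (0.0265, [24.8994, 0.5175, 0.086, 1.0])]
w3 R [(0.025, [63.4513, 0.5205, -0.0455, 1.0]), (0.0255, [62.707, 0.52, -0.045, 1.0]), (0.026, [58.4748, 0.5205, -0.0445, 1.0]), (0.0265, [49.8455, 0.521, -0.044, 1.0])]
```

Pots: left (0.518, 0.085), right (0.5203, -0.045), consistent to 0.5 mm across views, pitch 130 mm, yaw about 1°. Now to sound screen b.

Request:
step_arm(rotation=[[0,0,0],[0,0,0],[0,0,0],[0,0,0],[0,0,0],[0,0,0]], offset=[[4,1,3],[4,1,3],[4,1,4],[4,1,4],[1.3,0.3,4],[0,0,0]], claw=[0,0,0,0,0,0])

```text
clock: 3.42
eef_pos: [0.5617, 0.2124, 0.1287]
eef_rot: [[-0.0, 1.0, -0.005], [1.0, 0.0, -0.002], [-0.002, -0.005, -1.0]]
ft_force: [0.5, -0.4, 0.6]
gripper_width: 0.498
```

```bash
cat >> h.py <<'E'
def blobs(im,m,amin=300):
    n,l,st,c=cv2.connectedComponentsWithStats(brass(im))
    for i in range(1,n):
        if st[i,4]<amin: continue
        ct=max(cv2.findContours((l==i).astype(np.uint8),0,1)[0],key=len)[:,0,:]
        W=np.float32([px2w(m,p,.005)[:2] for p in ct])
        (x,y),r=cv2.minEnclosingCircle(W)
        print('px',c[i].round(),'area',st[i,4],'circ',round(x,4),round(y,4),'r',round(r,4))
E
python3 - <<'E'
from h import *
im,m=grab('wrist','pics/w4.png'); print(env.observe()['eef_pos']); blobs(im,m)
E
```

```text
[0.56281409 0.21219566 0.13099641]
px [133.  15.] area 1348 circ 0.463 0.3548 r 0.031
px [282.  34.] area 480 circ 0.5773 0.3315 r 0.026
px [134. 169.] area 1892 circ 0.4413 0.2167 r 0.0313
px [259. 180.] area 2702 circ 0.5635 0.2142 r 0.0306
px [321. 182.] area 1840 circ 0.6314 0.2116 r 0.0311
px [246. 306.] area 3974 circ 0.5587 0.0723 r 0.0645
```

View pics/w4.png

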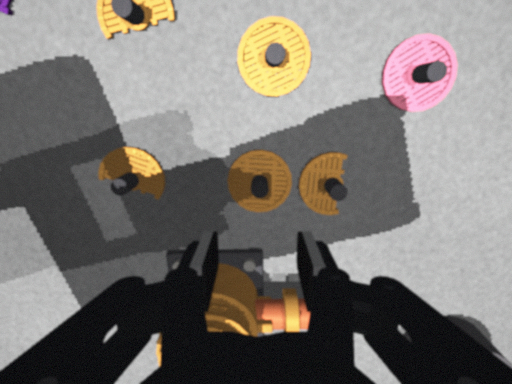

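The close view (512x384) shows b as a full disk at (259,181) between the fingers. The neighbour at (321,182) is broken. Descending on b.

Request:
step_arm(rotation=[[0,0,0],[0,0,0],[0,0,0],[0,0,0],[0,0,0],[0,0,0],[0,0,0],[0,0,0],[0,0,0]], offset=[[0.15,0.05,4],[0,0,4],[0,0,2],[0,0,1.9],[0,0,0],[0,0,0],[0,0,0],[0,0,0],[0,0,0]], claw=[0,0,0,0,0,1,1,1,1], newtons=50)

```text
clock: 4.6
eef_pos: [0.5642, 0.2148, 0.0136]
eef_rot: [[-0.0, 1.0, 0.002], [1.0, 0.0, 0.001], [0.001, 0.002, -1.0]]
ft_force: [-1.7, -0.9, 6.0]
gripper_width: 0.165
```

Request:
step_arm(rotation=[[0,0,0],[0,0,0],[0,0,0],[0,0,0],[0,0,0],[0,0,0]], offset=[[0,0,-1],[0,0,-4],[0,0,-4],[0,0,-4],[0,0,0],[0,0,0]], claw=[1,1,1,1,1,1])

```text
clock: 5.35
eef_pos: [0.563, 0.2144, 0.142]
eef_rot: [[-0.0, 1.0, -0.001], [1.0, 0.0, -0.0], [-0.0, -0.001, -1.0]]
ft_force: [-0.8, -0.8, -1.2]
gripper_width: 0.158
```

```bash
python3 - <<'E'
from h import *
im,m=grab('wrist','pics/w5.png'); s=env.observe();print(s['eef_pos'],s['ft_force'],s['gripper_width']); blobs(im,m)
E
```

```text
[0.56283468 0.21434333 0.14137151] [-0.0213227   0.55863967 -1.80580679] 0.16045563036266827
px [137.  17.] area 1580 circ 0.463 0.3551 r 0.031
px [275.  49.] area 733 circ 0.577 0.3307 r 0.0261
px [138. 168.] area 1743 circ 0.4413 0.218 r 0.0312
px [316. 180.] area 1665 circ 0.6315 0.2117 r 0.031
px [252. 221.] area 4429 circ 0.5455 0.1404 r 0.0757
px [252. 305.] area 1429 circ 0.5571 0.0666 r 0.0474
```

View pics/w5.png

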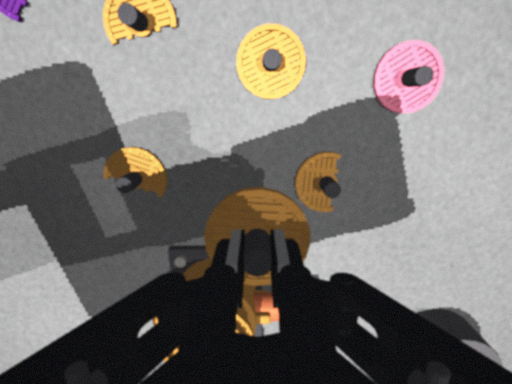

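Screen b is held at disk (257,238), with the broken neighbour untouched. I'll check the in-hand centre and carry it to the left pot.

```bash
python3 - <<'E'
from h import *
m=vision.camera_model('wrist'); im=cv2.imread('pics/w5.png')[:,:,::-1]
p=env.observe()['eef_pos']; z=p[2]-.012+.005
q=brass(im); q[240:]=0; q[:180]=0; q[:,:195]=0;q[:,320:]=0
n,l,st,c=cv2.connectedComponentsWithStats(q); i=1+np.argmax(st[1:,4])
ct=max(cv2.findContours((l==i).astype(np.uint8),0,1)[0],key=len)[:,0,:]
ct=np.array([t for t in ct if t[1]<225])
# drop interior points: keep outermost
W=np.array([px2w(m,t,z)[:2] for t in ct]); d=np.linalg.norm(W-p[:2],axis=1); W=W[d>.027]
x,y,r=circfit(W); print(p, 'disk rel tcp',x-p[0],y-p[1],r)
E
```

```text
[0.56283468 0.21434333 0.14137151] disk rel tcp 0.00031256170452476084 0.001968833881104609 0.02893969802335765
```

Request:
step_arm(rotation=[[0,0,0],[0,0,0],[0,0,0],[0,0,0],[0,0,0],[0,0,0],[0,0,0],[0,0,0]], offset=[[-4,-1.5,0],[-4,-1.5,0],[-4,-1.5,0],[-0.95,0,0],[0,0,2],[0,0,1.5],[0,0,0],[0,0,0]], claw=[1,1,1,1,1,1,1,1])

```text
clock: 6.4
eef_pos: [0.5187, 0.0854, 0.1075]
eef_rot: [[-0.001, 1.0, 0.0], [1.0, 0.001, 0.0], [0.0, 0.0, -1.0]]
ft_force: [-0.2, 0.7, -0.8]
gripper_width: 0.162
```

Request:
step_arm(rotation=[[0,0,0],[0,0,0],[0,0,0],[0,0,0],[0,0,0]], offset=[[-0.03,-0.05,0.5],[0,0,0.4],[0,0,0.2],[0,0,0.1],[0,0,0]], claw=[1,1,1,1,1])

```text
clock: 7.02
eef_pos: [0.5179, 0.0847, 0.0965]
eef_rot: [[-0.0, 1.0, -0.0], [1.0, 0.0, -0.0], [-0.0, -0.0, -1.0]]
ft_force: [-8.4, -0.9, 16.8]
gripper_width: 0.16
```

```bash
python3 - <<'E'
from h import *
for i in range(3):
  s=env.observe();print(s['eef_pos'],s['ft_force'],s['gripper_width'])
E
```

```text
[0.51791804 0.08471719 0.09652911] [-8.38494549 -0.93900514 16.82816523] 0.15978224453450898
[0.51791804 0.08471719 0.09652911] [-8.38494549 -0.93900514 16.82816523] 0.15978224453450898
[0.51791804 0.08471719 0.09652911] [-8.38494549 -0.93900514 16.82816523] 0.15978224453450898
```

Request:
step_arm(rotation=[[0,0,0],[0,0,0],[0,0,0],[0,0,0]], offset=[[0,-0.1,0],[0,-0.05,0],[0,0,0],[0,0,0]], claw=[1,1,1,1])

```text
clock: 7.52
eef_pos: [0.5178, 0.0847, 0.0966]
eef_rot: [[-0.0, 1.0, 0.003], [1.0, 0.0, 0.0], [0.0, 0.003, -1.0]]
ft_force: [0.4, 0.0, 9.8]
gripper_width: 0.162
```

Request:
step_arm(rotation=[[0,0,0],[0,0,0],[0,0,0],[0,0,0],[0,0,0],[0,0,0],[0,0,0],[0,0,0]], offset=[[0,0,0],[0,0,0],[0,0,0],[0,0,-3],[0,0,-3],[0,0,-2],[0,0,0],[0,0,0]], claw=[0,0,0,0,0,0,0,0])

```text
clock: 8.52
eef_pos: [0.516, 0.0847, 0.1743]
eef_rot: [[-0.0, 1.0, -0.001], [1.0, 0.0, -0.0], [-0.0, -0.001, -1.0]]
ft_force: [-0.3, -0.7, -0.1]
gripper_width: 0.503
```

```bash
python3 - <<'E'
from h import *
im,m=grab('wrist','pics/w6.png'); s=env.observe();print(s['eef_pos'],s['ft_force'])
p=plane(im,m,.518,.085,.12,.088,4000); cv2.imwrite('pics/w6c.png',p[:,:,::-1])
for z,R in ((.088,(.030,.0305,.031,.0315)),):
  for r,b in rings(im,m,.518,.085,z,R).items(): print(r,np.round(b,4))
E
```

```text
[0.51593992 0.08467252 0.17416078] [0.07174991 0.59683344 0.13700123]
0.03 [22.1969  0.518   0.0835 -1.    ]
0.0305 [25.4742  0.5185  0.0835 -1.    ]
0.031 [16.7822  0.5185  0.084  -1.    ]
0.0315 [8.5386 0.52   0.085  1.    ]
```

View pics/w6c.png

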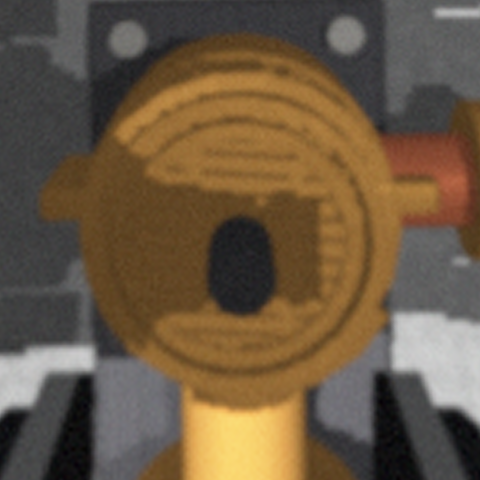

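Screen b sits in the left recess with an even gap all round, centre about (0.518, 0.084). Next sound screen d.

Request:
step_arm(rotation=[[0,0,0],[0,0,0],[0,0,0],[0,0,0],[0,0,0],[0,0,0],[0,0,0]], offset=[[4,1,0],[4,1,0],[4,1,0],[4,1,1],[4,1,2],[3.5,0.9,1.4],[0,0,0]], claw=[0,0,0,0,0,0,0])

```text
clock: 9.45
eef_pos: [0.5745, 0.3212, 0.1284]
eef_rot: [[-0.002, 1.0, -0.003], [1.0, 0.002, -0.001], [-0.001, -0.003, -1.0]]
ft_force: [-0.7, -0.5, -0.0]
gripper_width: 0.503
```

```bash
python3 - <<'E'
from h import *
im,m=grab('wrist','pics/w7.png'); s=env.observe();print(s['eef_pos']); blobs(im,m)
E
```

```text
[0.57469771 0.32004699 0.12938091]
px [134. 136.] area 1938 circ 0.463 0.3558 r 0.0315
px [258. 179.] area 2715 circ 0.5754 0.3237 r 0.0306
px [133. 266.] area 1313 circ 0.4415 0.2192 r 0.031
px [294. 284.] area 637 circ 0.6213 0.2107 r 0.0284
```

Request:
step_arm(rotation=[[0,0,0],[0,0,0],[0,0,0],[0,0,0],[0,0,0],[0,0,0],[0,0,0],[0,0,0],[0,0,0]], offset=[[0.3,0.05,4],[0,0,4],[0,0,2],[0,0,1.7],[0,0,0],[0,0,0],[0,0,0],[0,0,0],[0,0,0]], claw=[0,0,0,0,0,1,1,1,1])

```text
clock: 10.62
eef_pos: [0.5767, 0.3231, 0.0157]
eef_rot: [[-0.0, 1.0, 0.002], [1.0, 0.0, 0.001], [0.001, 0.002, -1.0]]
ft_force: [-1.9, -0.7, 6.6]
gripper_width: 0.16
```

Request:
step_arm(rotation=[[0,0,0],[0,0,0],[0,0,0],[0,0,0],[0,0,0],[0,0,0]], offset=[[0,0,-1],[0,0,-4],[0,0,-4],[0,0,-4],[0,0,0],[0,0,0]], claw=[1,1,1,1,1,1])

```text
clock: 11.38
eef_pos: [0.5755, 0.3225, 0.1438]
eef_rot: [[-0.0, 1.0, -0.001], [1.0, 0.0, -0.0], [-0.0, -0.001, -1.0]]
ft_force: [-0.0, -0.6, -2.4]
gripper_width: 0.161
```

```bash
cat >> h.py <<'E'
def inhand(im,m,p,dz=.013):
    "far-edge (+tool x) and knob-free centre of a held 62 mm disk, relative to tcp, radius fixed"
    z=p[2]-dz+.005; q=plane(im,m,p[0],p[1],.11,z,4000); b=brass(q)
    cen=220; best=None; th=np.linspace(.3,np.pi-.3,120)
    g=cv2.GaussianBlur(b.astype(np.float32),(0,0),3)
    for dx in np.arange(-.006,.0061,.0005):
        for dy in np.arange(-.006,.0061,.0005):
            f=lambda r: cv2.remap(g,(cen+(dx+r*np.cos(th))*4000).astype(np.float32)[None],(cen-(dy+r*np.sin(th))*4000).astype(np.float32)[None],1)[0]
            s=np.mean(f(.029)-f(.033))
            if best is None or s>best[0]: best=(s,dx,dy)
    return best
E
python3 - <<'E'
from h import *
im,m=grab('wrist','pics/w8.png'); s=env.observe();print(s['eef_pos'],s['gripper_width']); blobs(im,m); print(inhand(im,m,s['eef_pos']))
E
```

```text
[0.57531204 0.32241431 0.14315064] 0.1579688787374356
px [140. 136.] area 1720 circ 0.463 0.3555 r 0.0314
px [260. 218.] area 4500 circ 0.5879 0.2542 r 0.0691
px [138. 261.] area 1260 circ 0.4412 0.2205 r 0.0309
(np.float32(0.9618103), np.float64(0.0005000000000000056), np.float64(0.001000000000000006))
```

Request:
step_arm(rotation=[[0,0,0],[0,0,0],[0,0,0],[0,0,0],[0,0,0],[0,0,0],[0,0,0],[0,0,0],[0,0,0],[0,0,0]], offset=[[-4,-1,-2],[-4,-1,-2],[-5,-1,0],[-5,-1,0],[-5,-1,0],[-5,-0.5,0],[-5,0,0],[-3.8,0,0],[0,0,0],[0,0,0]], claw=[1,1,1,1,1,1,1,1,1,1])

```text
clock: 12.68
eef_pos: [0.5206, -0.0449, 0.1835]
eef_rot: [[0.0, 1.0, -0.002], [1.0, -0.0, 0.0], [0.0, -0.002, -1.0]]
ft_force: [-0.0, 0.3, -1.6]
gripper_width: 0.161
```

Request:
step_arm(rotation=[[0,0,0],[0,0,0],[0,0,0],[0,0,0],[0,0,0]], offset=[[0,0,3],[0,0,3],[0,0,1.3],[0,0,0],[0,0,0]], claw=[1,1,1,1,1])

```text
clock: 13.3
eef_pos: [0.5216, -0.0451, 0.1122]
eef_rot: [[-0.0, 1.0, 0.001], [1.0, 0.0, -0.0], [-0.0, 0.001, -1.0]]
ft_force: [-0.4, -0.8, -2.0]
gripper_width: 0.159
```

```bash
python3 - <<'E'
from h import *
im,m=grab('wrist','pics/w9.png'); s=env.observe();print(s['eef_pos'],s['ft_force'],s['gripper_width']); print(inhand(im,m,s['eef_pos'],.0155))
E
```

```text
[ 0.52160182 -0.04520779  0.11230693] [-1.15044381  0.80528831 -1.90811859] 0.1590759565770457
(np.float32(0.0737532), np.float64(0.0060000000000000105), np.float64(-0.0029999999999999975))
```

Request:
step_arm(rotation=[[0,0,0],[0,0,0],[0,0,0],[0,0,0],[0,0,0]], offset=[[-0.05,-0.15,0.4],[0,0,0.5],[0,0,0.3],[0,0,0.2],[0,0,0]], claw=[1,1,1,1,1])

```text
clock: 13.98
eef_pos: [0.5194, -0.0458, 0.0986]
eef_rot: [[-0.0, 1.0, -0.0], [1.0, 0.0, -0.0], [-0.0, -0.0, -1.0]]
ft_force: [-7.9, 0.9, 19.4]
gripper_width: 0.155
```

Request:
step_arm(rotation=[[0,0,0],[0,0,0],[0,0,0],[0,0,0],[0,0,0],[0,0,0],[0,0,0],[0,0,0],[0,0,0],[0,0,0],[0,0,0]], offset=[[0,-0.1,0],[0,-0.02,0],[0,0,0],[0,0,0],[0,0,0],[0,0,0],[0,0,-3],[0,0,-3],[0,0,-2],[0,0,0],[0,0,0]], claw=[1,1,1,0,0,0,0,0,0,0,0])

```text
clock: 15.35
eef_pos: [0.5178, -0.0457, 0.1763]
eef_rot: [[0.0, 1.0, -0.001], [1.0, -0.0, 0.0], [0.0, -0.001, -1.0]]
ft_force: [-0.2, -0.2, -0.3]
gripper_width: 0.501
```

```bash
python3 - <<'E'
from h import *
im,m=grab('wrist','pics/w10.png'); s=env.observe();print(s['eef_pos'],s['ft_force'])
p=plane(im,m,.5203,-.045,.12,.088,3300); q=plane(im,m,.518,.085,.12,.088,3300); cv2.imwrite('pics/w10c.png',np.hstack([p,q])[:,:,::-1])
for c in ((.5203,-.045),(.518,.085)):
  for r,b in rings(im,m,*c,.088,(.0305,.031)).items(): print(r,np.round(b,4))
E
```

```text
[ 0.5177746  -0.04570721  0.17619212] [-0.43262273 -0.03129609 -0.45780593]
0.0305 [23.8358  0.5203 -0.046  -1.    ]
0.031 [19.1849  0.5203 -0.046  -1.    ]
0.0305 [31.9496  0.518   0.084  -1.    ]
0.031 [34.824   0.518   0.0845 -1.    ]
```

View pics/w10c.png

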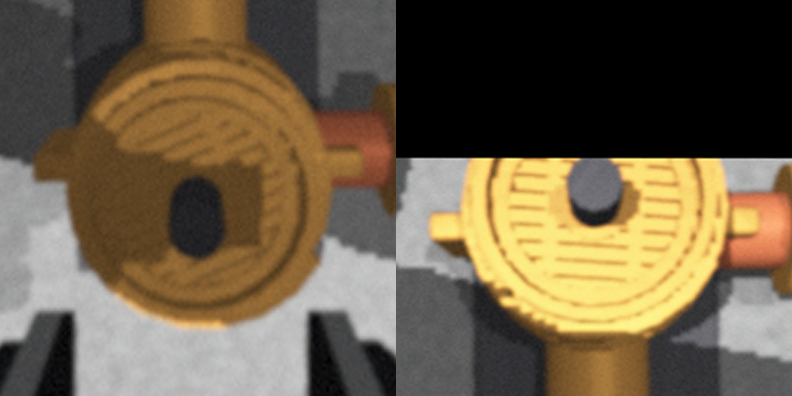

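Both screens are seated, within about 1 mm of the pot centres. Now I'll look at the rings.

Request:
step_arm(rotation=[[0,0,0],[0,0,0],[0,0,0],[0,0,0],[0,0,0],[0,0,0],[0,0,0],[0,0,0]], offset=[[-4,0.4,-3],[-4,0.4,-3],[-5,0.4,-3],[-5,0.4,-2],[-5,0.4,-1],[-5,0.4,0],[0,0,0],[0,0,0]], claw=[-1,-1,-1,-1,-1,-1,-1,-1])

```text
clock: 16.4
eef_pos: [0.5421, -0.3253, 0.2961]
eef_rot: [[0.0, 1.0, -0.002], [1.0, -0.0, 0.001], [0.001, -0.002, -1.0]]
ft_force: [1.4, 1.1, 0.1]
gripper_width: 1.004
```

```bash
python3 - <<'E'
from h import *
im,m=grab('wrist','pics/w11.png'); s=env.observe();print(s['eef_pos'])
np.save('w11m.npy',m,allow_pickle=True)
p=plane(im,m,.54,-.26,.3,.07,2000); cv2.imwrite('pics/w11c.png',p[:,:,::-1])
E
```

```text
[ 0.54224998 -0.32492789  0.29651016]
```

View pics/w11c.png

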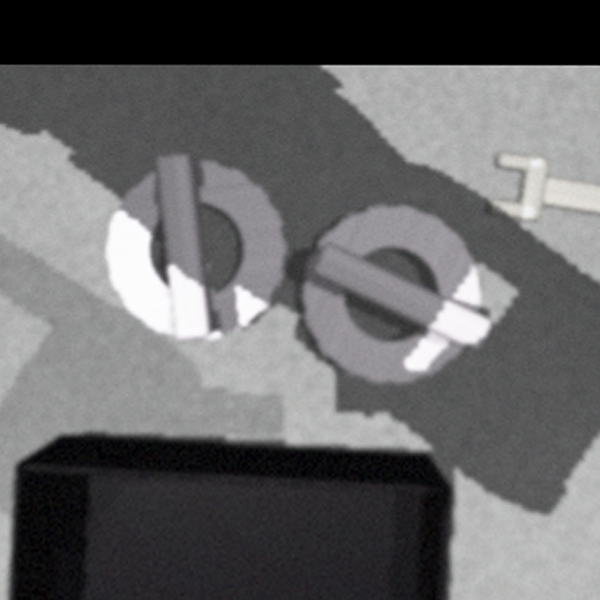

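The rectified view shows ring A's bar centre at (183,245), i.e. (0.4815, -0.2325), bar at 95.8°. Ring B's is at (402,294), i.e. (0.591, -0.257), bar at -24.6°. The wrench and bin are clear. Going over ring A.

Request:
step_arm(rotation=[[0,0,0],[0,0,0],[0,0,0],[0,0,0],[0,0,-5.8],[0,0,0],[0,0,0]], offset=[[3,-2,2],[3,-2,3],[3.25,-2.07,3],[0,0,3],[0,0,0],[0,0,0],[0,0,0]], claw=[0,0,0,0,0,0,0])

```text
clock: 17.32
eef_pos: [0.4818, -0.2329, 0.1877]
eef_rot: [[-0.1, 0.995, 0.001], [0.995, 0.1, -0.0], [-0.0, 0.001, -1.0]]
ft_force: [0.5, 0.4, 1.1]
gripper_width: 0.495
```

```bash
python3 - <<'E'
from h import *
im,m=grab('wrist','pics/w12.png'); s=env.observe();print(s['eef_pos'],s['qpos'])
np.save('w12m.npy',m,allow_pickle=True)
p=plane(im,m,.4815,-.2325,.15,.07,2700); q=plane(im,m,.4815,-.2325,.15,.023,2700);cv2.imwrite('pics/w12c.png',np.hstack([p[:,:400],q[:,:400]])[:,:,::-1])
for r,b in rings(im,m,.4815,-.2325,.023,(.027,.0505,.051,.0515)).items(): print(r,np.round(b,4))
E
```

```text
[ 0.48175407 -0.23302279  0.18764396] [-5.37515321e-01  3.74314821e-01  1.73568408e+00 -1.34986147e-05
  1.03096482e+00 -6.37481788e-01]
0.027 [50.7828  0.4805 -0.233   1.    ]
0.0505 [35.7349  0.481  -0.2325 -1.    ]
0.051 [30.929   0.4805 -0.232  -1.    ]
0.0515 [20.9348  0.4805 -0.232  -1.    ]
```

View pics/w12c.png

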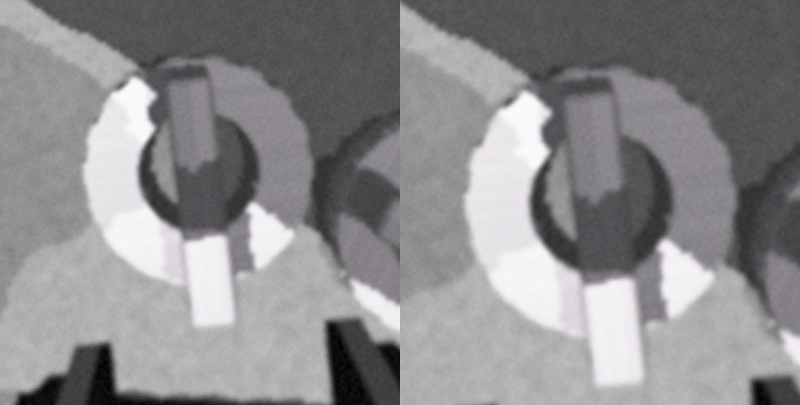

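Request:
step_arm(rotation=[[0,0,0],[0,0,0],[0,0,0],[0,0,0],[0,0,0],[0,0,0],[0,0,0],[0,0,0],[0,0,0],[0,0,0]], offset=[[0.11,-0.1,4],[0,0,4],[0,0,3],[0,0,2],[0,0,1.1],[0,0,0],[0,0,0],[0,0,0],[0,0,0],[0,0,0]], claw=[0,0,0,0,0,0,1,1,1,1], newtons=60)

```text
clock: 18.62
eef_pos: [0.481, -0.2326, 0.0473]
eef_rot: [[-0.101, 0.995, 0.001], [0.995, 0.101, -0.001], [-0.001, 0.001, -1.0]]
ft_force: [-2.2, 0.7, 7.3]
gripper_width: 0.198
```

Request:
step_arm(rotation=[[0,0,0],[0,0,0],[0,0,0],[0,0,0],[0,0,0],[0,0,0]], offset=[[0,0,-1],[0,0,-4],[0,0,-5],[0,0,-5],[0,0,0],[0,0,0]], claw=[1,1,1,1,1,1])

```text
clock: 19.38
eef_pos: [0.4798, -0.2319, 0.1955]
eef_rot: [[-0.101, 0.995, -0.001], [0.995, 0.101, 0.001], [0.001, -0.001, -1.0]]
ft_force: [0.2, -0.3, -3.8]
gripper_width: 0.195
```

```bash
cat >> h.py <<'E'
def inring(im,m,p,dz=.046):
    for r,b in rings(im,m,p[0],p[1],p[2]-dz+.023,(.027,.0505,.051)).items(): print('ring rel tcp r',r,round(float(b[0]),1),'dx %.4f dy %.4f'%(b[1]-p[0],b[2]-p[1]))
E
python3 - <<'E'
from h import *
im,m=grab('wrist','pics/w13.png'); s=env.observe();p=s['eef_pos'];print(p,s['gripper_width'],s['eef_rot'].round(3).tolist(),s['ft_force'])
inring(im,m,p)
E
```

```text
[ 0.47968464 -0.23182046  0.19501022] 0.19565592509621835 [[-0.101, 0.995, -0.002], [0.995, 0.101, 0.001], [0.001, -0.002, -1.0]] [-0.12469353 -0.10695009 -3.22012106]
ring rel tcp r 0.027 3.0 dx 0.0005 dy 0.0000
ring rel tcp r 0.0505 3.8 dx 0.0030 dy -0.0010
ring rel tcp r 0.051 3.6 dx 0.0025 dy -0.0020
```

Request:
step_arm(rotation=[[0,0,-10.6],[0,0,-10.6],[0,0,-10.6],[0,0,-10.6],[0,0,-10.6],[0,0,-10.6],[0,0,-10.6],[0,0,-10.6],[0,0,-0.4],[0,0,0],[0,0,0]], offset=[[0,0,0],[0,0,0],[0,0,0],[0,0,0],[0,0,0],[0,0,0],[0,0,0],[0,0,0],[0,0,0],[0,0,0],[0,0,0]], claw=[1,1,1,1,1,1,1,1,1,1,1])

```text
clock: 20.8
eef_pos: [0.4804, -0.2322, 0.196]
eef_rot: [[-1.0, -0.015, -0.001], [-0.015, 1.0, 0.0], [0.0, 0.0, -1.0]]
ft_force: [0.3, 0.5, -3.8]
gripper_width: 0.199
```

Request:
step_arm(rotation=[[0,0,0],[0,0,0],[0,0,0],[0,0,0],[0,0,0],[0,0,0],[0,0,0]], offset=[[-1,4,0],[-1,4,0],[-1,4,0],[-1.05,4,0],[0,2.6,0],[0,0,0],[0,0,0]], claw=[1,1,1,1,1,1,1])

```text
clock: 21.68
eef_pos: [0.5177, -0.046, 0.1963]
eef_rot: [[-1.0, -0.017, 0.0], [-0.017, 1.0, -0.0], [-0.0, -0.0, -1.0]]
ft_force: [-0.5, -0.4, -4.0]
gripper_width: 0.203
```

```bash
python3 - <<'E'
from h import *
im,m=grab('wrist','pics/w14.png'); s=env.observe();p=s['eef_pos'];R=s['eef_rot'];print(p,s['qpos'][5],np.degrees(np.arctan2(R[1,0],R[0,0])),R[:,2])
inring(im,m,p)
E
```

```text
[ 0.51775411 -0.04623705  0.19629174] -1.7655595969016298 -179.06530635941104 [ 6.91335743e-05 -1.89434710e-04 -9.99999980e-01]
ring rel tcp r 0.027 3.7 dx 0.0015 dy -0.0005
ring rel tcp r 0.0505 4.2 dx -0.0010 dy 0.0030
ring rel tcp r 0.051 3.7 dx -0.0010 dy 0.0035
```

View pics/w14.png

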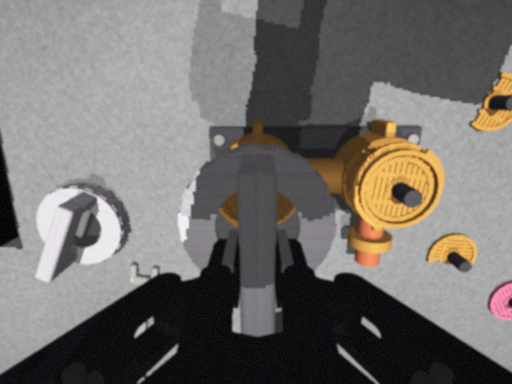

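Ring A is held over the right pot with its bar in line with the ribs. Flange edge at row 142; bar ends at rows 153 and 333. I'll turn those into the ring's centre along the bar.

```bash
python3 - <<'E'
from h import *
m=vision.camera_model('wrist'); p=env.observe()['eef_pos']
im=cv2.imread('pics/w14.png'); g=cv2.cvtColor(im,6).astype(int)
print('col257',[(r,g[r,253:262].mean().round()) for r in range(136,166,1)])
print('near',[(r,g[r,253:262].mean().round()) for r in range(324,342,2)])
print('L',[(c,g[215:222,c].mean().round()) for c in range(172,190,2)],'R',[(c,g[215:222,c].mean().round()) for c in range(326,346,2)])
for (u,v,z) in [(257,142,p[2]-.023),(257,153,p[2]+.024),(257,333,p[2]+.024),(179,218,p[2]-.023),(335,218,p[2]-.023)]:
    print(u,v,(px2w(m,(u,v),z)-p)[:2].round(4))
E
```

```text
col257 [(136, np.float64(65.0)), (137, np.float64(63.0)), (138, np.float64(64.0)), (139, np.float64(66.0)), (140, np.float64(65.0)), (141, np.float64(65.0)), (142, np.float64(67.0)), (143, np.float64(68.0)), (144, np.float64(71.0)), (145, np.float64(72.0)), (146, np.float64(75.0)), (147, np.float64(76.0)), (148, np.float64(76.0)), (149, np.float64(79.0)), (150, np.float64(81.0)), (151, np.float64(84.0)), (152, np.float64(84.0)), (153, np.float64(81.0)), (154, np.float64(75.0)), (155, np.float64(72.0)), (156, np.float64(72.0)), (157, np.float64(74.0)), (158, np.float64(74.0)), (159, np.float64(73.0)), (160, np.float64(74.0)), (161, np.float64(73.0)), (162, np.float64(72.0)), (163, np.float64(70.0)), (164, np.float64(69.0)), (165, np.float64(70.0))]
near [(324, np.float64(123.0)), (326, np.float64(123.0)), (328, np.float64(123.0)), (330, np.float64(122.0)), (332, np.float64(123.0)), (334, np.float64(118.0)), (336, np.float64(70.0)), (338, np.float64(15.0)), (340, np.float64(12.0))]
L [(172, np.float64(174.0)), (174, np.float64(175.0)), (176, np.float64(181.0)), (178, np.float64(226.0)), (180, np.float64(239.0)), (182, np.float64(237.0)), (184, np.float64(236.0)), (186, np.float64(235.0)), (188, np.float64(202.0))] R [(326, np.float64(121.0)), (328, np.float64(122.0)), (330, np.float64(129.0)), (332, np.float64(130.0)), (334, np.float64(138.0)), (336, np.float64(176.0)), (338, np.float64(179.0)), (340, np.float64(166.0)), (342, np.float64(150.0)), (344, np.float64(150.0))]
257 142 [-0.0527 -0.0006]
257 153 [-0.0546 -0.0007]
257 333 [0.0374 0.0008]
179 218 [-0.0051 -0.0481]
335 218 [-0.0066  0.0484]
```

Request:
step_arm(rotation=[[0,0,0],[0,0,0],[0,0,0],[0,0,0],[0,0,0],[0,0,0]], offset=[[-0.35,0.07,2],[0,0,2],[0,0,1],[0,0,0.5],[0,0,0],[0,0,0]], claw=[1,1,1,1,1,1])

```text
clock: 22.48
eef_pos: [0.5215, -0.045, 0.1419]
eef_rot: [[-1.0, -0.017, 0.001], [-0.017, 1.0, -0.0], [-0.001, -0.0, -1.0]]
ft_force: [0.7, -0.6, -3.3]
gripper_width: 0.198
```

Request:
step_arm(rotation=[[0,0,0],[0,0,0],[0,0,0]], offset=[[0,0,0.3],[0,0,0.2],[0,0,0]], claw=[1,1,1])

```text
clock: 22.85
eef_pos: [0.5209, -0.0448, 0.136]
eef_rot: [[-1.0, -0.017, -0.001], [-0.017, 1.0, 0.0], [0.001, 0.0, -1.0]]
ft_force: [-1.1, -0.4, -3.6]
gripper_width: 0.199
```

Request:
step_arm(rotation=[[0,0,0],[0,0,0],[0,0,0]], offset=[[0,0,0.2],[0,0,0.2],[0,0,0]], claw=[1,1,1])

```text
clock: 23.22
eef_pos: [0.5209, -0.0448, 0.1319]
eef_rot: [[-1.0, -0.017, -0.001], [-0.017, 1.0, 0.0], [0.001, 0.0, -1.0]]
ft_force: [-3.5, 0.1, -4.7]
gripper_width: 0.199
```

Request:
step_arm(rotation=[[0,0,0],[0,0,0],[0,0,0]], offset=[[0,0,0.2],[0,0,0.1],[0,0,0]], claw=[1,1,1])

```text
clock: 23.6
eef_pos: [0.521, -0.0448, 0.1292]
eef_rot: [[-1.0, -0.017, -0.0], [-0.017, 1.0, 0.0], [0.0, 0.0, -1.0]]
ft_force: [-3.4, 0.4, -2.8]
gripper_width: 0.197
```

Request:
step_arm(rotation=[[0,0,0],[0,0,0],[0,0,0],[0,0,0]], offset=[[0.05,0,0.2],[0,0,0.1],[0,0,0.1],[0,0,0]], claw=[1,1,1,1])

```text
clock: 24.1
eef_pos: [0.5212, -0.0449, 0.1269]
eef_rot: [[-1.0, -0.018, 0.001], [-0.018, 1.0, -0.0], [-0.001, -0.0, -1.0]]
ft_force: [-9.0, 0.8, 18.6]
gripper_width: 0.196
```

Request:
step_arm(rotation=[[0,0,6],[0,0,6],[0,0,6],[0,0,6],[0,0,6],[0,0,0]], offset=[[0,0,0],[0,0,0.03],[0,0,0.04],[0,0,0.04],[0,0,0.04],[0,0,0]], claw=[1,1,1,1,1,1])

```text
clock: 24.85
eef_pos: [0.5214, -0.0453, 0.1248]
eef_rot: [[-0.874, 0.486, 0.002], [0.486, 0.874, -0.001], [-0.002, 0.0, -1.0]]
ft_force: [-5.1, -1.5, 7.9]
gripper_width: 0.196
```

```bash
python3 -c "
from h import *
s=env.observe();R=s['eef_rot'];print(s['eef_pos'],np.degrees(np.arctan2(R[1,0],R[0,0])),s['ft_force'],s['wrist_torque'])"
```

```text
[ 0.52142285 -0.0453347   0.1247729 ] 150.91030046100354 [-5.07548287 -1.5439377   7.90577783] [-0.48826378  1.08514726 -0.35363812]
```

Request:
step_arm(rotation=[[0,0,8],[0,0,8],[0,0,8],[0,0,8],[0,0,8],[0,0,8],[0,0,8],[0,0,8],[0,0,8],[0,0,0]], offset=[[0,0,0.06],[0,0,0.06],[0,0,0.06],[0,0,0.06],[0,0,0.06],[0,0,0.06],[0,0,0.06],[0,0,0.06],[0,0,0.06],[0,0,0]], claw=[1,1,1,1,1,1,1,1,1,1])

```text
clock: 26.1
eef_pos: [0.5218, -0.0451, 0.1193]
eef_rot: [[0.193, 0.981, 0.003], [0.981, -0.193, -0.001], [-0.0, 0.003, -1.0]]
ft_force: [-2.4, -1.1, 5.6]
gripper_width: 0.202
```

Request:
step_arm(rotation=[[0,0,4],[0,0,4],[0,0,3],[0,0,2],[0,0,0],[0,0,0]], offset=[[0,0,0.03],[0,0,0.03],[0,0,0],[0,0,0],[0,0,0],[0,0,0]], claw=[1,1,1,1,1,1])

```text
clock: 26.85
eef_pos: [0.521, -0.0447, 0.1193]
eef_rot: [[0.403, 0.915, 0.001], [0.915, -0.403, -0.001], [-0.001, 0.001, -1.0]]
ft_force: [-11.1, 2.0, 17.8]
gripper_width: 0.199
```

```bash
python3 -c "
from h import *
s=env.observe();R=s['eef_rot'];print(s['eef_pos'],np.degrees(np.arctan2(R[1,0],R[0,0])),s['ft_force'],s['wrist_torque'],s['qpos'][5])"
```

```text
[ 0.52100314 -0.04474187  0.11929464] 66.23922339806894 [-11.1344622    1.9642346   17.82018613] [0.41618642 1.71855584 1.9562102 ] 0.24129165160895896
```

Request:
step_arm(rotation=[[0,0,0],[0,0,0],[0,0,0],[0,0,0],[0,0,0],[0,0,0],[0,0,0],[0,0,0],[0,0,0],[0,0,0]], offset=[[0,0,-0.1],[0,0,0],[0,0,0],[0,0,0],[0,0,-1],[0,0,-4],[0,0,-5],[0,0,-4],[0,0,0],[0,0,0]], claw=[1,0,0,0,0,0,0,0,0,0])

```text
clock: 28.1
eef_pos: [0.5204, -0.0448, 0.2584]
eef_rot: [[0.407, 0.913, -0.001], [0.913, -0.407, 0.0], [-0.0, -0.001, -1.0]]
ft_force: [-0.2, 0.3, -0.0]
gripper_width: 0.5
```

```bash
python3 - <<'E'
from h import *
im,m=grab('wrist','pics/w15.png'); s=env.observe();print(s['eef_pos'],s['ft_force'])
p=plane(im,m,.5203,-.045,.15,.142,2700);cv2.imwrite('pics/w15c.png',np.hstack([p,cv2.resize(im,(400,300))[:0] if 0 else np.vstack([cv2.resize(im,(394,295)),np.zeros((405-295,394,3),np.uint8)])])[:,:,::-1])
for r,b in rings(im,m,.5203,-.045,.095,(.027,.0495,.050,.0505,.051)).items(): print(r,np.round(b,4))
E
```

```text
[ 0.5202132  -0.04477207  0.25787417] [-0.02803482  0.6174547   0.12406882]
0.027 [22.1769  0.5213 -0.0445  1.    ]
0.0495 [28.2471  0.5213 -0.0445 -1.    ]
0.05 [31.1936  0.5213 -0.0445 -1.    ]
0.0505 [29.6184  0.5213 -0.0445 -1.    ]
0.051 [23.4727  0.5213 -0.0445 -1.    ]
```

View pics/w15c.png

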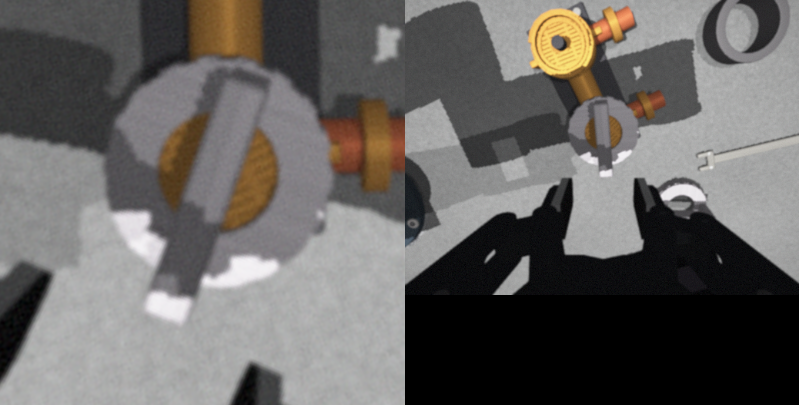

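Ring A's bar lies at 70.6° (expected 71° when home) and is centred at (0.5213, -0.0445), so it is home. Next ring B.

Request:
step_arm(rotation=[[0,0,-10.6],[0,0,-10.6],[0,0,-10.6],[0,0,-10.6],[0,0,-10.6],[0,0,-10.6],[0,0,-10.6],[0,0,-10.6],[0,0,-4.6],[0,0,0]], offset=[[0,0,0],[0,0,0],[0,0,0],[0,0,0],[0,0,0],[0,0,0],[0,0,0],[0,0,0],[0,0,0],[0,0,0]], claw=[0,0,0,0,0,0,0,0,0,0])

```text
clock: 29.4
eef_pos: [0.5203, -0.0448, 0.2577]
eef_rot: [[-0.909, 0.417, -0.002], [0.417, 0.909, 0.0], [0.002, -0.001, -1.0]]
ft_force: [0.7, 0.3, 0.1]
gripper_width: 0.5
```

Request:
step_arm(rotation=[[0,0,0],[0,0,0],[0,0,0],[0,0,0],[0,0,0],[0,0,0],[0,0,0]], offset=[[-3,-3.2,0],[-3,-3.3,0],[-3,-3.3,1],[-3,-3.3,3],[-3.2,-3.3,3],[0,0,0],[0,0,0]], claw=[0,0,0,0,0,0,0])

```text
clock: 30.28
eef_pos: [0.5905, -0.2568, 0.1886]
eef_rot: [[-0.909, 0.418, -0.001], [0.418, 0.909, 0.001], [0.001, 0.0, -1.0]]
ft_force: [1.1, 0.0, 0.8]
gripper_width: 0.503
```

```bash
python3 - <<'E'
from h import *
im,m=grab('wrist','pics/w16.png'); s=env.observe();R=s['eef_rot'];print(s['eef_pos'],np.degrees(np.arctan2(R[1,0],R[0,0])))
p=plane(im,m,.591,-.257,.15,.07,2700);cv2.imwrite('pics/w16c.png',p[:,:,::-1])
for r,b in rings(im,m,.591,-.257,.023,(.027,.050,.0505)).items(): print(r,np.round(b,4))
E
```

```text
[ 0.59072938 -0.25651222  0.18928636] 155.37743127869635
0.027 [59.2695  0.591  -0.258   1.    ]
0.05 [38.3865  0.5905 -0.258  -1.    ]
0.0505 [34.185   0.591  -0.2585 -1.    ]
```

View pics/w16c.png

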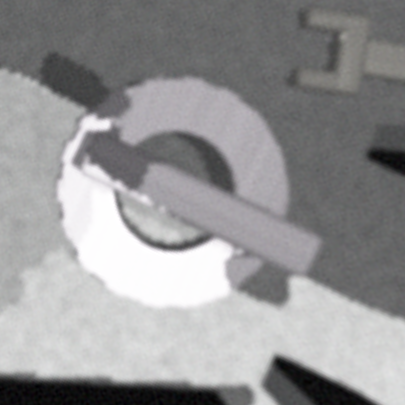

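Ring B is centred at about (0.591, -0.258), bar at -25.5°, and the wrench is clear of it. Grasping.

Request:
step_arm(rotation=[[0,0,0],[0,0,0],[0,0,0],[0,0,0],[0,0,0],[0,0,0],[0,0,0],[0,0,0],[0,0,0],[0,0,0]], offset=[[-0.04,-0.09,4],[0,0,4],[0,0,3],[0,0,2],[0,0,1.3],[0,0,0],[0,0,0],[0,0,0],[0,0,0],[0,0,0]], claw=[0,0,0,0,0,0,1,1,1,1], newtons=60)

```text
clock: 31.58
eef_pos: [0.5914, -0.2586, 0.0471]
eef_rot: [[-0.909, 0.416, 0.002], [0.416, 0.909, -0.001], [-0.002, -0.0, -1.0]]
ft_force: [-1.1, 0.4, 6.4]
gripper_width: 0.2
```

Request:
step_arm(rotation=[[0,0,0],[0,0,0],[0,0,0],[0,0,0],[0,0,0],[0,0,-10],[0,0,-10],[0,0,-5.6],[0,0,0],[0,0,0]], offset=[[0,0,-1],[0,0,-4],[0,0,-5],[0,0,-5],[0,0,-3],[0,0,0],[0,0,0],[0,0,0],[0,0,0],[0,0,0]], claw=[1,1,1,1,1,1,1,1,1,1])

```text
clock: 32.83
eef_pos: [0.5905, -0.2582, 0.2259]
eef_rot: [[-1.0, -0.015, -0.0], [-0.015, 1.0, 0.0], [0.0, 0.0, -1.0]]
ft_force: [0.6, -0.4, -2.6]
gripper_width: 0.195
```

Request:
step_arm(rotation=[[0,0,0],[0,0,0],[0,0,0],[0,0,0],[0,0,0],[0,0,0],[0,0,0],[0,0,0],[0,0,0],[0,0,0],[0,0,0]], offset=[[1,4,0],[1,4,0],[1,4,0],[1,4,0],[1,4,0],[1.6,4,0],[0,5,0],[0,5.4,0],[0,0,0],[0,0,0],[0,0,0]], claw=[1,1,1,1,1,1,1,1,1,1,1])

```text
clock: 34.2
eef_pos: [0.5187, 0.0836, 0.2258]
eef_rot: [[-1.0, -0.016, -0.0], [-0.016, 1.0, -0.0], [0.0, -0.0, -1.0]]
ft_force: [0.7, 0.0, -1.7]
gripper_width: 0.203
```

```bash
python3 -c "
from h import *
s=env.observe();R=s['eef_rot'];print(s['eef_pos'],np.degrees(np.arctan2(R[1,0],R[0,0])),s['ft_force'])
im,m=grab('wrist','pics/w17.png');inring(im,m,s['eef_pos'])"
```

```text
[0.51873942 0.08357844 0.22581871] -179.10400552750085 [ 0.74738241  0.00640387 -1.67820039]
ring rel tcp r 0.027 1.5 dx -0.0015 dy 0.0000
ring rel tcp r 0.0505 3.8 dx -0.0025 dy -0.0005
ring rel tcp r 0.051 2.1 dx 0.0000 dy -0.0015
```

Request:
step_arm(rotation=[[0,0,0],[0,0,0],[0,0,0],[0,0,0],[0,0,0],[0,0,0]], offset=[[0,0.14,3],[0,0,3],[0,0,2],[0,0,0.7],[0,0,0],[0,0,0]], claw=[1,1,1,1,1,1])

```text
clock: 35.0
eef_pos: [0.5192, 0.0858, 0.1397]
eef_rot: [[-1.0, -0.017, 0.001], [-0.017, 1.0, 0.0], [-0.001, 0.0, -1.0]]
ft_force: [-0.4, 0.4, -2.7]
gripper_width: 0.2
```

Request:
step_arm(rotation=[[0,0,0],[0,0,0],[0,0,0],[0,0,0]], offset=[[0,0,0.3],[0,0,0.2],[0,0,0.2],[0,0,0]], claw=[1,1,1,1])

```text
clock: 35.5
eef_pos: [0.5185, 0.086, 0.1316]
eef_rot: [[-1.0, -0.017, -0.0], [-0.017, 1.0, -0.0], [0.0, -0.0, -1.0]]
ft_force: [-0.2, 0.2, -2.2]
gripper_width: 0.198
```

Going on freely. I'll lower it the rest of the way and start turning.

Request:
step_arm(rotation=[[0,0,0],[0,0,0],[0,0,0],[0,0,0],[0,0,0]], offset=[[0,-0.05,0.2],[0,0,0.2],[0,0,0.15],[0,0,0.1],[0,0,0]], claw=[1,1,1,1,1])

```text
clock: 36.12
eef_pos: [0.5188, 0.0855, 0.1267]
eef_rot: [[-1.0, -0.018, 0.001], [-0.018, 1.0, 0.0], [-0.001, 0.0, -1.0]]
ft_force: [-6.7, 0.1, 15.6]
gripper_width: 0.198
```

Request:
step_arm(rotation=[[0,0,6],[0,0,6],[0,0,6],[0,0,6],[0,0,6],[0,0,0]], offset=[[0,0,0],[0,0,0.03],[0,0,0.04],[0,0,0.04],[0,0,0.04],[0,0,0]], claw=[1,1,1,1,1,1])

```text
clock: 36.88
eef_pos: [0.5192, 0.085, 0.1246]
eef_rot: [[-0.874, 0.486, 0.002], [0.486, 0.874, -0.001], [-0.002, 0.0, -1.0]]
ft_force: [-0.7, -3.2, 6.6]
gripper_width: 0.197
```

Request:
step_arm(rotation=[[0,0,8],[0,0,8],[0,0,8],[0,0,8],[0,0,8],[0,0,8],[0,0,8],[0,0,8],[0,0,8],[0,0,0]], offset=[[0,0,0.06],[0,0,0.06],[0,0,0.06],[0,0,0.06],[0,0,0.06],[0,0,0.06],[0,0,0.06],[0,0,0.06],[0,0,0.06],[0,0,0]], claw=[1,1,1,1,1,1,1,1,1,1])

```text
clock: 38.12
eef_pos: [0.5189, 0.085, 0.1191]
eef_rot: [[0.193, 0.981, 0.001], [0.981, -0.193, -0.001], [-0.001, 0.001, -1.0]]
ft_force: [-2.7, -4.3, 6.6]
gripper_width: 0.199
```

Request:
step_arm(rotation=[[0,0,4],[0,0,4],[0,0,3],[0,0,2],[0,0,0],[0,0,0]], offset=[[0,0,0.03],[0,0,0.03],[0,0,0],[0,0,0],[0,0,0],[0,0,0]], claw=[1,1,1,1,1,1])

```text
clock: 38.88
eef_pos: [0.5188, 0.0855, 0.119]
eef_rot: [[0.403, 0.915, 0.001], [0.915, -0.403, -0.001], [-0.001, 0.001, -1.0]]
ft_force: [-6.1, -0.6, 14.1]
gripper_width: 0.199
```

```bash
python3 -c "
from h import *
s=env.observe();R=s['eef_rot'];print(s['eef_pos'],np.degrees(np.arctan2(R[1,0],R[0,0])),s['ft_force'],s['wrist_torque'])"
```

```text
[0.51881734 0.08548111 0.11904006] 66.215636322738 [-6.14319282 -0.64480523 14.11138514] [0.02292667 1.04967453 1.76039554]
```

Request:
step_arm(rotation=[[0,0,0],[0,0,0],[0,0,0],[0,0,0],[0,0,0],[0,0,0],[0,0,0],[0,0,0]], offset=[[0,0,-0.1],[0,0,0],[0,0,0],[0,0,0],[0,0,-1],[0,0,-5],[0,0,-6],[0,0,-6]], claw=[1,0,0,0,0,0,0,0])

```text
clock: 39.88
eef_pos: [0.5183, 0.0854, 0.3015]
eef_rot: [[0.407, 0.913, 0.001], [0.913, -0.407, 0.0], [0.0, 0.0, -1.0]]
ft_force: [1.0, 0.0, -0.3]
gripper_width: 0.504
```

Request:
step_arm(rotation=[[0,0,-8],[0,0,-8],[0,0,-7.8],[0,0,0],[0,0,0],[0,0,0],[0,0,0],[0,0,0]], offset=[[0,0,0],[0,0,0],[0,0,0],[4,0.7,0],[4,0.7,0],[3.5,0.7,0],[0,0,0],[0,0,0]], claw=[0,0,0,0,0,0,0,0])

```text
clock: 40.88
eef_pos: [0.5399, 0.2, 0.2991]
eef_rot: [[0.003, 1.0, 0.0], [1.0, -0.003, -0.0], [-0.0, 0.0, -1.0]]
ft_force: [-0.0, -0.3, -0.4]
gripper_width: 0.501
```

```bash
python3 - <<'E'
from h import *
im,m=grab('wrist','pics/w18.png'); s=env.observe();print(s['eef_pos'],s['ft_force']); blobs(im,m)
cv2.imwrite('pics/w18b.png',cv2.resize(im[:,:,::-1],(800,600),interpolation=cv2.INTER_CUBIC))
for c in ((.5203,-.045),(.518,.085)):
  for r,b in rings(im,m,*c,.095,(.027,.050)).items(): print(c,r,np.round(b,4))
E
```

```text
[0.53992092 0.19970454 0.29911445] [-0.54479182  0.26942776  0.16077508]
px [198.  32.] area 977 circ 0.4627 0.355 r 0.0303
px [192. 136.] area 669 circ 0.4407 0.2173 r 0.0305
px [311. 143.] area 768 circ 0.6309 0.2117 r 0.0307
px [245. 205.] area 355 circ 0.5192 0.0983 r 0.0402
px [293. 229.] area 300 circ 0.599 0.0728 r 0.0274
px [232. 244.] area 317 circ 0.5029 0.0427 r 0.0282
px [259. 286.] area 337 circ 0.5417 -0.0445 r 0.0313
(0.5203, -0.045) 0.027 [18.573   0.5208 -0.044   1.    ]
(0.5203, -0.045) 0.05 [19.7308  0.5213 -0.044  -1.    ]
(0.518, 0.085) 0.027 [31.5955  0.5185  0.0855  1.    ]
(0.518, 0.085) 0.05 [23.5749  0.519   0.086  -1.    ]
```

View pics/w18b.png

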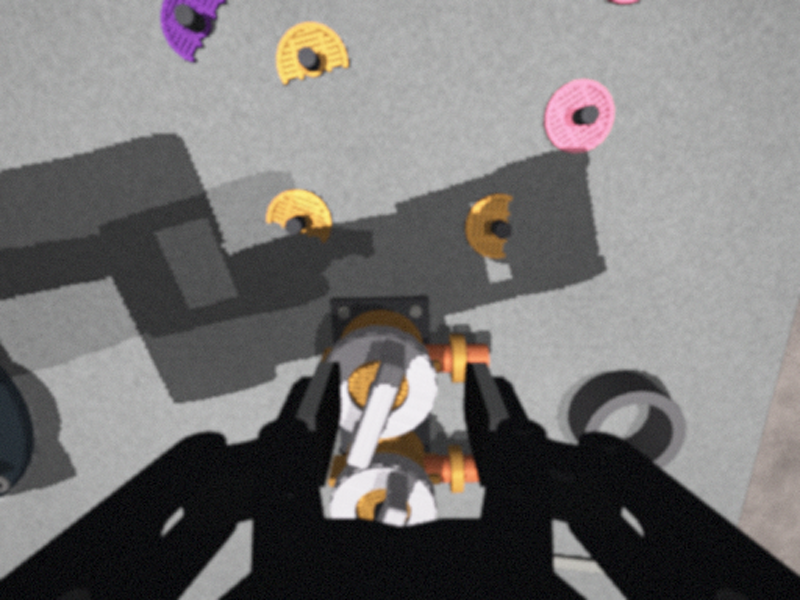

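Both rings are on with their bars at about 71°. The broken screens are at (310,57), (297,222) and (500,228). Now scrapping c.

Request:
step_arm(rotation=[[0,0,0],[0,0,0],[0,0,0],[0,0,0],[0,0,0],[0,0,0],[0,0,0],[0,0,0],[0,0,0],[0,0,0],[0,0,0],[0,0,0]], offset=[[0.6,4.5,4],[0.6,4.6,5],[0,0,5],[0,0,5],[0,0,4],[0,0,3],[0,0,2.6],[0,0,0],[0,0,0],[0,0,0],[0,0,0],[0,0,0]], claw=[0,0,0,0,0,0,0,0,1,1,1,1], newtons=50)

```text
clock: 42.42
eef_pos: [0.6283, 0.2115, 0.0189]
eef_rot: [[0.003, 1.0, 0.003], [1.0, -0.003, 0.0], [0.0, 0.003, -1.0]]
ft_force: [-0.5, -1.4, 7.2]
gripper_width: 0.159
```

Request:
step_arm(rotation=[[0,0,0],[0,0,0],[0,0,0],[0,0,0],[0,0,0],[0,0,0],[0,0,0],[0,0,0],[0,0,0],[0,0,0]], offset=[[0,0,-4],[0,0,-5],[0,0,-5],[0,0,-5],[-5,-1,0],[-5,-1,0],[-5,-1,0],[-5,-1,0],[-5,-1,0],[-5,-1,0]], claw=[1,1,1,1,1,1,1,1,1,1])

```text
clock: 43.68
eef_pos: [0.5656, -0.0897, 0.2077]
eef_rot: [[0.003, 1.0, 0.001], [1.0, -0.003, -0.0], [-0.0, 0.001, -1.0]]
ft_force: [0.8, 0.3, -0.8]
gripper_width: 0.155
```

Request:
step_arm(rotation=[[0,0,0],[0,0,0],[0,0,0],[0,0,0],[0,0,0],[0,0,0],[0,0,0],[0,0,0],[0,0,0]], offset=[[-5,-1,0],[-5,0,0],[-5,0,0],[-5,0,0],[-5,0,0],[-5,0,0],[-5,0,0],[0,0,0],[0,0,0]], claw=[1,1,1,1,1,1,1,1,1])

```text
clock: 44.8
eef_pos: [0.5548, -0.4376, 0.2071]
eef_rot: [[0.004, 1.0, -0.0], [1.0, -0.004, 0.0], [0.0, -0.0, -1.0]]
ft_force: [0.7, 0.6, -1.1]
gripper_width: 0.155
```

Request:
step_arm(rotation=[[0,0,0],[0,0,0],[0,0,0],[0,0,0],[0,0,0],[0,0,0],[0,0,0],[0,0,0],[0,0,0],[0,0,0],[0,0,0]], offset=[[0,0,5],[0,0,5],[0,0,3.2],[0,0,0],[0,0,0],[0,0,0],[0,0,0],[0,0,0],[0,0,-5],[0,0,-5],[0,0,-4]], claw=[1,1,1,1,1,0,0,0,0,0,0])

```text
clock: 46.18
eef_pos: [0.5551, -0.4383, 0.2175]
eef_rot: [[0.004, 1.0, 0.001], [1.0, -0.004, -0.001], [-0.001, 0.001, -1.0]]
ft_force: [0.0, -0.2, 0.5]
gripper_width: 0.499
```

Request:
step_arm(rotation=[[0,0,0],[0,0,0],[0,0,0],[0,0,0],[0,0,0],[0,0,0],[0,0,0],[0,0,0],[0,0,0],[0,0,0],[0,0,0],[0,0,0]], offset=[[5,0,0],[5,-1,0],[5,-1,0],[5,-1,0],[5,-1,0],[5,-1,0],[5,-1,0],[5,-1,0],[5,-1,0],[5,-1,0],[5,-1,0],[5,-1,0]], claw=[0,0,0,0,0,0,0,0,0,0,0,0])

```text
clock: 47.68
eef_pos: [0.4466, 0.1638, 0.2154]
eef_rot: [[0.004, 1.0, 0.001], [1.0, -0.004, 0.0], [0.0, 0.001, -1.0]]
ft_force: [1.0, 0.2, -0.3]
gripper_width: 0.5
```

Request:
step_arm(rotation=[[0,0,0],[0,0,0],[0,0,0],[0,0,0]], offset=[[5,-0.3,3],[0.4,0,4],[0,0,0],[0,0,0]], claw=[0,0,0,0])

```text
clock: 48.18
eef_pos: [0.4449, 0.216, 0.1463]
eef_rot: [[0.004, 1.0, 0.001], [1.0, -0.004, 0.0], [0.0, 0.001, -1.0]]
ft_force: [-0.2, -0.1, 0.4]
gripper_width: 0.498
```

```bash
python3 - <<'E'
from h import *
im,m=grab('wrist','pics/w19.png'); s=env.observe();print(s['eef_pos'],s['ft_force'],s['gripper_width']); blobs(im,m)
E
```

```text
[0.4451831  0.21596925 0.14659803] [-0.31225823 -0.28625512  0.49997628] 0.503794540022814
px [283.  21.] area 842 circ 0.4641 0.3536 r 0.0285
px [256. 169.] area 1595 circ 0.4404 0.2167 r 0.0307
px [287. 297.] area 962 circ 0.4799 0.0734 r 0.0386
```

Request:
step_arm(rotation=[[0,0,0],[0,0,0],[0,0,0],[0,0,0],[0,0,0],[0,0,0],[0,0,0],[0,0,0],[0,0,0],[0,0,0],[0,0,0]], offset=[[0.05,-0.25,4],[0,0,4],[0,0,3],[0,0,2.3],[0,0,0],[0,0,0],[0,0,0],[0,0,0],[0,0,0],[0,0,-5],[0,0,-5]], claw=[0,0,0,0,0,1,1,1,1,1,1])

```text
clock: 49.6
eef_pos: [0.4417, 0.2166, 0.114]
eef_rot: [[0.004, 1.0, 0.0], [1.0, -0.004, 0.0], [0.0, 0.0, -1.0]]
ft_force: [-0.0, 0.1, -0.7]
gripper_width: 0.163
```

Request:
step_arm(rotation=[[0,0,0],[0,0,0],[0,0,0],[0,0,0],[0,0,0],[0,0,0],[0,0,0],[0,0,0],[0,0,0],[0,0,0],[0,0,0],[0,0,0]], offset=[[0,0,-5],[0,0,-5],[-5,0,0],[-5,0,0],[-5,0,0],[-5,0,0],[-5,0,0],[-5,0,0],[-5,0,0],[-5,0,0],[-5,0,0],[-5,0,0]], claw=[1,1,1,1,1,1,1,1,1,1,1,1])

```text
clock: 51.1
eef_pos: [0.4397, -0.285, 0.2131]
eef_rot: [[0.004, 1.0, 0.001], [1.0, -0.004, -0.001], [-0.001, 0.001, -1.0]]
ft_force: [0.5, -0.2, -1.6]
gripper_width: 0.159
```

Request:
step_arm(rotation=[[0,0,0],[0,0,0],[0,0,0],[0,0,0],[0,0,0]], offset=[[-5,0,0],[-5,0,0],[-5.5,0,0],[0,0,0],[0,0,0]], claw=[1,1,1,1,1])

```text
clock: 51.72
eef_pos: [0.4393, -0.4377, 0.2124]
eef_rot: [[0.004, 1.0, 0.0], [1.0, -0.004, 0.0], [0.0, 0.0, -1.0]]
ft_force: [-1.4, -0.1, -1.3]
gripper_width: 0.163
```

Request:
step_arm(rotation=[[0,0,0],[0,0,0],[0,0,0],[0,0,0],[0,0,0],[0,0,0],[0,0,0],[0,0,0],[0,0,0],[0,0,0],[0,0,0]], offset=[[0,0.5,5],[0,0,5],[0,0,3.2],[0,0,0],[0,0,0],[0,0,0],[0,0,0],[0,0,0],[0,0,-5],[0,0,-5],[0,0,-4]], claw=[1,1,1,1,1,0,0,0,0,0,0])

```text
clock: 53.1
eef_pos: [0.4445, -0.4384, 0.2223]
eef_rot: [[0.004, 1.0, 0.001], [1.0, -0.004, -0.001], [-0.001, 0.001, -1.0]]
ft_force: [-0.2, -0.2, -0.7]
gripper_width: 0.5
```

Request:
step_arm(rotation=[[0,0,0],[0,0,0],[0,0,0],[0,0,0],[0,0,0],[0,0,0],[0,0,0],[0,0,0],[0,0,0],[0,0,0],[0,0,0],[0,0,0]], offset=[[5,0,0],[5,0,0],[5,0,0],[5,0,0],[5,0,0],[5,0,0],[5,0,0],[5,0,0],[5,0,0],[5,0,0],[5,0,0],[5,0,0]], claw=[0,0,0,0,0,0,0,0,0,0,0,0])

```text
clock: 54.6
eef_pos: [0.4464, 0.1634, 0.2203]
eef_rot: [[0.004, 1.0, 0.001], [1.0, -0.004, 0.0], [0.0, 0.001, -1.0]]
ft_force: [0.1, -1.5, 0.5]
gripper_width: 0.497
```

Request:
step_arm(rotation=[[0,0,0],[0,0,0],[0,0,0],[0,0,0],[0,0,0],[0,0,0]], offset=[[5,0.4,0],[5,0.4,2],[5,0.4,3],[4,0.4,3],[0,0,0],[0,0,0]], claw=[0,0,0,0,0,0])

```text
clock: 55.35
eef_pos: [0.4633, 0.3513, 0.1405]
eef_rot: [[0.003, 1.0, 0.0], [1.0, -0.003, -0.0], [-0.0, 0.0, -1.0]]
ft_force: [-0.1, -0.4, 0.2]
gripper_width: 0.501
```

```bash
python3 - <<'E'
from h import *
im,m=grab('wrist','pics/w20.png'); s=env.observe();print(s['eef_pos'],s['ft_force'],s['gripper_width']); blobs(im,m)
E
```

```text
[0.4635678  0.35108189 0.14092731] [-0.7617985   0.01703791  0.04563117] 0.4991082645100642
px [255. 167.] area 1515 circ 0.4619 0.3558 r 0.0306
```

Request:
step_arm(rotation=[[0,0,0],[0,0,0],[0,0,0],[0,0,0],[0,0,0],[0,0,0],[0,0,0],[0,0,0],[0,0,0],[0,0,0],[0,0,0]], offset=[[0.3,-0.05,4],[0,0,4],[0,0,3],[0,0,1.8],[0,0,0],[0,0,0],[0,0,0],[0,0,0],[0,0,0],[0,0,-5],[0,0,-5]], claw=[0,0,0,0,0,1,1,1,1,1,1])

```text
clock: 56.78
eef_pos: [0.4626, 0.3546, 0.1138]
eef_rot: [[0.003, 1.0, 0.0], [1.0, -0.003, 0.0], [0.0, 0.0, -1.0]]
ft_force: [0.4, 0.2, 0.1]
gripper_width: 0.162
```

Request:
step_arm(rotation=[[0,0,0],[0,0,0],[0,0,0],[0,0,0],[0,0,0],[0,0,0],[0,0,0],[0,0,0],[0,0,0],[0,0,0],[0,0,0],[0,0,0]], offset=[[0,0,-5],[0,0,-5],[-5,0.4,0],[-5,0.4,0],[-5,0.4,0],[-5,0.4,0],[-5,0.4,0],[-5,0.4,0],[-5,0.4,0],[-5,0.4,0],[-5,0.4,0],[-5,0,0]], claw=[1,1,1,1,1,1,1,1,1,1,1,1])

```text
clock: 58.28
eef_pos: [0.497, -0.1472, 0.2129]
eef_rot: [[0.003, 1.0, 0.001], [1.0, -0.003, -0.001], [-0.001, 0.001, -1.0]]
ft_force: [0.6, -0.3, -0.0]
gripper_width: 0.157
```

Request:
step_arm(rotation=[[0,0,0],[0,0,0],[0,0,0],[0,0,0],[0,0,0],[0,0,0],[0,0,0],[0,0,0]], offset=[[-5,0,0],[-5,0,0],[-5,0,0],[-5,0,0],[-5,0,0],[-4,0,0],[0,0,0],[0,0,0]], claw=[1,1,1,1,1,1,1,1])

```text
clock: 59.28
eef_pos: [0.4959, -0.4349, 0.2123]
eef_rot: [[0.003, 1.0, 0.0], [1.0, -0.003, 0.0], [0.0, 0.0, -1.0]]
ft_force: [-0.3, -0.4, -0.8]
gripper_width: 0.158
```

Request:
step_arm(rotation=[[0,0,0],[0,0,0],[0,0,0],[0,0,0],[0,0,0],[0,0,0],[0,0,0],[0,0,0],[0,0,0],[0,0,0],[0,0,0],[0,0,0]], offset=[[0,0.4,5],[0,0,5],[0,0,2.8],[0,0,0],[0,0,0],[0,0,0],[0,0,0],[0,0,0],[0,0,-5],[0,0,-5],[0,0,-5],[0,0,-5]], claw=[1,1,1,1,1,0,0,0,0,0,0,0])

```text
clock: 60.78
eef_pos: [0.4998, -0.4353, 0.2859]
eef_rot: [[0.004, 1.0, 0.0], [1.0, -0.004, -0.0], [-0.0, 0.0, -1.0]]
ft_force: [0.1, -0.0, 0.1]
gripper_width: 0.499
```

Request:
step_arm(rotation=[[0,0,0],[0,0,0],[0,0,0],[0,0,0],[0,0,0]], offset=[[-4,0,-4],[-4,0,-4],[0,0,-3],[0,0,0],[0,0,0]], claw=[0,0,0,0,0])

```text
clock: 61.4
eef_pos: [0.4996, -0.5151, 0.3927]
eef_rot: [[0.003, 1.0, -0.001], [1.0, -0.003, 0.001], [0.001, -0.001, -1.0]]
ft_force: [0.0, 1.0, -0.5]
gripper_width: 0.496
```

```bash
python3 - <<'E'
from h import *
a,m=grab('wrist'); b,ms=grab('side','pics/s2.png'); s=env.observe();print(s['eef_pos'],s['ft_force'],s['clock'])
b=b[110:334,160:460]
print(a.shape)
c=np.hstack([cv2.resize(a,(400,300)),cv2.resize(b,(400,300),interpolation=cv2.INTER_CUBIC)])
cv2.imwrite('pics/fin.png',c[:,:,::-1])
E
```

```text
[ 0.49963299 -0.51496606  0.39255101] [ 0.11915619 -0.58409091 -0.82185349] 61.5
(384, 512, 3)
```

View pics/fin.png

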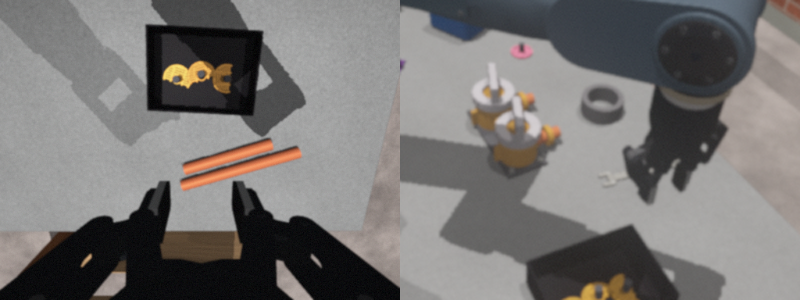

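```bash
python3 -c "
from h import *
print(env.finish_job())"
```

```text
the job is handed in; nothing more can be done
None
```

The job is handed in, and by my checks the strainer is ready: both pots have a sound screen under a ring screwed home, and all the scrap is in the bin. The hand-in gave no verdict. It took about 61.5 s of the 210 s allowed.

- **Screens:** I seated a sound screen in each pot before any ring went on. Both sat flat with an even gap all round, about 1 mm from the seat centre.
- **Rings:** I turned both clockwise about 115° at the gripper until they met the stop. The wrist torque rose to about 1.8–2 N m, and each ring sank about 7.6–7.7 mm from the entry position (8 mm expected). After release, the right ring's bar stood at 70.6° (71° expected). Both rings are centred within about 1 mm of their pots.
- **Scrap:** The last picture shows all three broken screens in the black bin. I did not touch the tape, wrench, jug or the pink and purple look-alikes.

**Checks that were weak or disagreed:**
- The in-hand camera fits of the held rings were too faint to trust, so I relied on the contact forces when putting the rings on.
- The left ring's home position rests on the stop torque and height readings. I did not measure its bar angle separately.

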